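Clear the craft table and check in the finished clay pieces

TASK

Clear every scrap (paper balls, foam, wood and cork offcuts, clay lump) off the craft table into the grey bin first. Then pick up the yellow scanner and check in the standing clay pieces that are there, in the order red, yellow, blue: hold the scanner level about 10 cm in front of each label, facing the piece and pointing at the middle of the label, steady for three seconds. Finally lay the scanner back, flat on its foot, in the middle of its black pad; do not touch the clay pieces or shift the cup, pen jar and bottle.

Things in the scene. Friction and masses are not known exactly. Their poses are not given: they have to be found in the camera images.
- bin: grey open-topped box, 240 (x) x 200 (y) x 80 mm high outside, walls and floor 5 mm; origin at the centre of its underside, z up; fixed to the table
- pad: black rubber rest pad for the scanner, 190 (x) x 120 (y) x 4 mm thick, fixed; origin at the centre of its underside
- scanner: yellow hand scanner, 250 g: flat box body 120 (x) x 60 (y) x 36 mm high; on top, centred, a black upright grip fin 75 (x) x 22 (y) mm that rises from 34 to 72 mm above the foot, made to be pinched across y from above; origin at the centre of the flat underside (foot), z up, x towards the dark red window in the nose. Starts standing on the pad, nose roughly away from the robot
- scan_window (a point): centre of the scanner's window, on the nose 60 mm ahead of the scanner's origin and 18 mm above its foot; same axes as the scanner; it looks along +x
- tile_red: clay relief tile leaning 15 degrees back on a red-painted foot, 0.7 kg, loose, may be absent; foot 100 (x) x 120 (y) x 20 mm, origin at the centre of the foot's underside, z up; the labelled face looks to -x (towards the robot); the tile is 100 mm wide, 12 mm thick, its top edge, painted red, about 135 mm above the table
- tile_yellow: clay relief tile leaning 15 degrees back on a yellow-painted foot, 0.7 kg, loose, may be absent; foot 100 (x) x 120 (y) x 20 mm, origin at the centre of the foot's underside, z up; the labelled face looks to -x (towards the robot); the tile is 100 mm wide, 12 mm thick, its top edge, painted yellow, about 150 mm above the table
- tile_blue: clay relief tile leaning 15 degrees back on a blue-painted foot, 0.7 kg, loose, may be absent; foot 100 (x) x 120 (y) x 20 mm, origin at the centre of the foot's underside, z up; the labelled face looks to -x (towards the robot); the tile is 100 mm wide, 12 mm thick, its top edge, painted blue, about 165 mm above the table
- label_red (a point): middle of the 44 x 44 mm striped code label on the face of the red piece, 115 mm above the table, centred across its width and 5 mm from the foot's centre along the piece's x; same axes as the piece
- label_yellow (a point): middle of the 44 x 44 mm striped code label on the face of the yellow piece, 130 mm above the table, centred across its width and 9 mm from the foot's centre along the piece's x; same axes as the piece
- label_blue (a point): middle of the 44 x 44 mm striped code label on the face of the blue piece, 145 mm above the table, centred across its width and 13 mm from the foot's centre along the piece's x; same axes as the piece
- paper_a: crumpled white paper ball, about 42 x 40 x 38 mm (x, y, z), origin at its centre; may be absent
- paper_b: crumpled cream paper ball, about 40 x 36 x 36 mm, origin at its centre; may be absent
- foam: white stiff foam offcut, block 60 x 28 x 24 mm (x, y, z), origin at its centre; may be absent
- offcut: brown wood offcut, block 52 x 24 x 24 mm, origin at its centre; may be absent
- cork: cork offcut, block 44 x 32 x 26 mm, origin at its centre; may be absent
- clay: dried lump of grey clay, block 40 x 34 x 28 mm (x, y, z), origin at its centre; may be absent
- cup: bystander: card-coloured paper cup, 80 mm wide, 100 mm high, origin under its centre
- drink: bystander: clear drink bottle with a blue cap, 68 mm wide, 190 mm high, origin under its centre
- pens: bystander: glass jar of pens, 76 mm wide, pens up to 175 mm high, origin under its centre
There are look-alikes about, which are no part of the job. Of the things that look like the tile_red, take the one that is farthest to the robot's left at the start.

How it is judged:
By the outcome, as a careful person would: the job done as asked, in the order asked, and still so for the second after the job is handed in, with the robot touching nothing.
Of paper_a, paper_b, foam, offcut, cork, clay only 4 to 6 are there at a start; the rules pass over those that are not, and their reading is None.
Of tile_red, tile_yellow, tile_blue only 2 to 3 are there at a start; the rules pass over those that are not, and their reading is None.
At some moment in a run one of paper_a, paper_b, foam, offcut, cork, clay, scanner, tile_red, tile_yellow, tile_blue may be knocked a few centimetres aside while the robot is not near it.
Once in a run the grip may slacken for a moment while it holds something.
It also fails if it takes over 210 s, if anything falls off the work surface, if the arm or the gripper's body presses on something with over 40 N, if the wrist force passes 120 N, or if a joint passes its speed limit or range.

ROBOT

A 6-joint arm with a two-finger parallel gripper is mounted at the origin on the work surface. World frame = base frame: x ahead of the robot, y to its left, z up, the work surface at z = 0. Lengths are in m, angles in rad, forces in N, time in s.
With the tool pointing down it reaches from about 0.3 to 0.775 m from the base axis. Payload 14.6 kg.
Tool frame: the origin (TCP) lies on the centre line of the jaws, within the pads' length; the fingertips stand 19 mm ahead of it and the grasp point (between the pads) is the TCP; z points along the fingers, y is the line along which they close (so a half turn about z gives the same grasp; the last joint's range is limited). The gripper opens to 94 mm and grips with 3 to 60 N. Pads are 16 mm wide; open, the fingers measure 119 mm over their backs; the gripper's body (75 mm by 177 mm) begins 78 mm behind the grasp point.
Start: joints at [-1.372, 0.3, 1.521, -0, 1.321, -0.067], TCP at [0.144, -0.531, 0.224] pointing down, gripper open.
Joint ranges: [-3.03, 3.03], [-0.79, 2.21], [0.23, 2.52], [-1.04, 4.18], [0, 3.07], [-2.55, 2.55]. Speed limits (rad/s): [2.22, 2.22, 2.57, 3.14, 3.14, 3.14].

INTERFACE

Orientations are given as [roll, pitch, yaw] about the fixed x, y, z axes, in that order (R = Rz(yaw) Ry(pitch) Rx(roll)).
In Python, from station import get_obs, camera, workorder gives the robot as it stands.
- The arm moves only by the tool play_rows, never from a script. Its argument "motion" is a list that holds one entry, the list of rows, each a list of 7 numbers: the shift along the tool's x, y, z as a fraction of full scale, then the turn, a rotation vector about the tool's x, y, z as a fraction of full scale, then the opening, from -1 (shut) to 1 (fully open). In form: [[[x, y, z, ax, ay, az, grip], ...]]. A call has 1 to 10 rows; each row is the pose to reach, as a shift and turn from the pose commanded when the call began, along the tool's axes at that moment, turning the shorter way round; what a row does not reach only later rows make up. Full scale, the value 1, is 0.25 m for a shift and 2 pi rad for a turn. A row lasts 1/10 s, in which the tool goes at most 50 mm and 8.59 degrees, less where a joint would pass 70% of its speed; a pose out of reach is approached as far as the arm can. A call with a number of a shift or a turn outside -1 to 1 is refused whole. A call with a gripper value outside its range is refused whole. The fingers move at their own pace and stop on an object; "grip_force" is the grip in N (left out, the last holds). Time passes only in rows, so rows that repeat a pose let the fingers close. It gives the time, the measured TCP pose, the force, the opening and the grip force at its end, in the units of the state.
- get_obs(): the state, without advancing time (a new reading comes with each control period).
- camera(name): name is "side" or "top" or "wrist"; returns a dict with "frame" (400x640x3 uint8, red, green, blue), "z_map" (400x640 float32, m along the optical axis (not along the pixel's ray), 0 where there is no reading), "camera_matrix" (3x3 intrinsics, pixels), "T" (4x4, takes a point from camera to world coordinates); the wrist camera has in their place "T_tool_cam" (4x4, takes a point from camera to tool coordinates, whose origin is the TCP and whose axes are the flange's). Camera axes: x right, y up, looking along -z (the intrinsics and any distortion apply to the point x, -y, -z); pixel columns grow to the right and rows downward; lengths in m; the calibration is good to about 2 mm. The wrist camera is an equidistant fisheye: a pixel r from the principal point sees the ray r / f radians off the axis. A picture is of the moment at which its call begins: read the wrist's pose just before it.
- workorder.hand_in(): hands the job in; it is judged then, once.
The state is a dict: "time_s": time; "qpos": joint angles; "joint_vel": joint speeds; "tau": joint torques, N m; "ee_pos": TCP position; "eef_rot": TCP orientation; "force": force on the tool from outside, world axes, zero at the start; "moment": the same for the moment, N m; "grip_width": finger opening in m; "grip_force": force on a finger pad.
Only numpy, scipy, OpenCV 4.12 (cv2) and the standard library are available. Lean on these libraries where they do the work, as an engineer would, in place of code of your own. Each camera call takes 0.05 s, during which the arm holds its last target. There are 200 camera calls.

## Working session

There is one attempt and no reset: what is moved stays moved. The work goes in short steps, Python scripts to look and compute and a tool call to move; the robot and the scene stay as the last step left them, time stands still between calls to the robot, and variables do not carry over. Pictures are saved under pics/ and viewed, at most 14 in all, crops included, and the job is handed in when it is done.

Besides the shell and the picture viewer there is one more tool, called after "Request:" in YAML: its name, and indented under it one key for each argument. play_rows: Moves the arm, as the interface text tells. Its arguments: {"type":"object","properties":{"motion":{"type":"array"},"grip_force":{"type":"number"}},"required":["motion"]}

```bash
ls; mkdir -p pics; cat > h.py <<'E'
import numpy as np, cv2
from station import get_obs, camera
from scipy.spatial.transform import Rotation as R
def shot(name,save=None):
    c=camera(name)
    if save: cv2.imwrite('pics/'+save,c['frame'][:,:,::-1])
    return c
def world(c):
    K=c['camera_matrix'];z=c['z_map'];v,u=np.mgrid[0:400,0:640]
    P=np.stack([(u-K[0,2])/K[0,0]*z,-(v-K[1,2])/K[1,1]*z,-z],-1)
    return P@c['T'][:3,:3].T+c['T'][:3,3]
E
python3 - <<'E'
from h import *
o=get_obs();print(o)
for n in('top','side'):
    c=shot(n,n+'0.png');np.savez(n+'0.npz',**c);print(c['camera_matrix'],c['T'],{k for k in c})
E
```

```text
pics
{'time_s': 0.0, 'qpos': array([-1.37161187e+00,  3.00453282e-01,  1.52161009e+00,  8.09885066e-06,
        1.32071374e+00, -6.65846057e-02]), 'joint_vel': array([ 1.19550121e-03,  3.79667416e-04, -2.48026228e-03,  4.31386544e-04,
       -1.74678258e-05, -5.78544800e-05]), 'tau': array([-9.06270907e-04, -5.31805301e+01, -3.52737021e+01,  7.06948643e-02,
        2.43975531e-02, -7.58648594e-05]), 'ee_pos': array([ 0.14441472, -0.53043626,  0.22388383]), 'eef_rot': array([-3.14041135e+00, -8.66349915e-05,  2.65767004e-01]), 'force': array([-0.17823333,  0.22569187, -0.60714543]), 'moment': array([-0.02613995, -0.00380186, -0.0010764 ]), 'grip_force': 0.0, 'grip_width': 0.09403881525127777}
[[447.21040416   0.         317.76537793]
 [  0.         447.21040416 202.93250904]
 [  0.           0.           1.        ]] [[ 0.00586148  0.98910773 -0.14707664  0.28382154]
 [-0.99988495  0.00785485  0.01297617  0.04927215]
 [ 0.0139901   0.14698366  0.98903998  1.35238717]
 [ 0.          0.          0.          1.        ]] {'z_map', 'T', 'frame', 'camera_matrix'}
[[393.52425307   0.         324.15874244]
 [  0.         393.52425307 199.17523366]
 [  0.           0.           1.        ]] [[ 0.96735941  0.13325562 -0.21554282  0.23434979]
 [-0.25270381  0.5706552  -0.78134079 -0.802267  ]
 [ 0.01888258  0.81030586  0.58570288  0.77025118]
 [ 0.          0.          0.          1.        ]] {'z_map', 'T', 'frame', 'camera_matrix'}
```

View pics/top0.png

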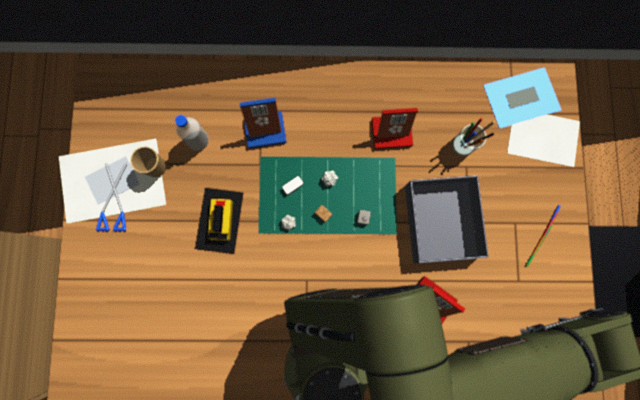

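View pics/side0.png

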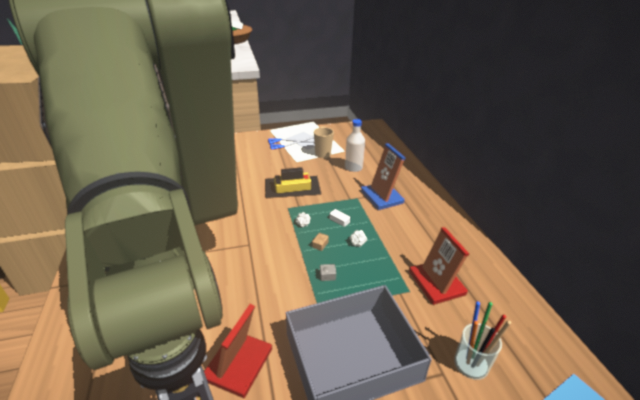

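The top view shows scraps on the green mat: foam (292,186), paper balls (329,178) and (289,222), a brown block (323,213) and grey clay (363,217). The blue tile is at (265,125). The red tile is at (393,130); the second red at (440,300) is farther right, so it is a look-alike. The scanner is at (219,220) and the bin at (447,222). The arm hides part of the table.

```bash
cat >> h.py <<'E'
def blobs(c,x0,x1,y0,y1,zmin=.012,zmax=.3,amin=15):
    P=world(c);m=((c['z_map']>0)&(P[...,2]>zmin)&(P[...,2]<zmax)&(P[...,0]>x0)&(P[...,0]<x1)&(P[...,1]>y0)&(P[...,1]<y1)).astype(np.uint8)
    n,l,s,ce=cv2.connectedComponentsWithStats(m)
    for i in range(1,n):
        if s[i,4]<amin: continue
        q=P[l==i];zt=np.percentile(q[:,2],95);t=q[q[:,2]>zt-.008]
        (cx,cy),(w,h),a=cv2.minAreaRect((t[:,:2]*1000).astype(np.float32))
        print('px',ce[i].round(),'n',s[i,4],'ztop %.3f'%zt,'cen',(round(cx/1000,3),round(cy/1000,3)),'size',round(w),round(h),'ang',round(a),'col',c['frame'][l==i].mean(0).round(),'bb',t.min(0)[:2].round(3),t.max(0)[:2].round(3))
E
python3 - <<'E'
from h import *
c=dict(np.load('top0.npz'))
P=world(c)
for u,v in((330,230),(300,170),(150,300),(500,200),(440,230),(230,230)):print(u,v,P[v,u].round(4))
blobs(c,.2,.7,-.7,.7)
cv2.imwrite('pics/topcrop.png',cv2.resize(c['frame'][80:280,180:500,::-1],(800,500),interpolation=3))
E
```

```text
330 230 [ 0.4025 -0.0062 -0.0028]
300 170 [0.5862 0.0869 0.0053]
150 300 [0.192  0.5234 0.0023]
500 200 [ 0.4994 -0.5318 -0.0054]
440 230 [ 4.046e-01 -3.408e-01  2.000e-04]
230 230 [0.3997 0.2953 0.0054]
px [191. 132.] n 742 ztop 0.191 cen (0.681, 0.406) size 31 29 ang 6 col [107. 107. 115.] bb [0.665 0.391] [0.696 0.42 ]
px [471. 138.] n 712 ztop 0.162 cen (0.669, -0.422) size 48 61 ang 2 col [107. 103.  90.] bb [ 0.645 -0.452] [ 0.693 -0.391]
px [263. 137.] n 535 ztop 0.047 cen (0.695, 0.218) size 9 57 ang 1 col [ 37.  58. 106.] bb [0.691 0.19 ] [0.7   0.247]
px [392. 139.] n 608 ztop 0.057 cen (0.697, -0.193) size 92 5 ang 90 col [113.  25.  19.] bb [ 0.695 -0.239] [ 0.7   -0.147]
px [146. 161.] n 686 ztop 0.102 cen (0.593, 0.532) size 78 77 ang 88 col [118.  97.  66.] bb [0.555 0.492] [0.632 0.571]
px [329. 178.] n 165 ztop 0.042 cen (0.559, -0.001) size 34 29 ang 13 col [179. 181. 167.] bb [ 0.54  -0.016] [0.574 0.014]
px [449. 214.] n 1809 ztop 0.081 cen (0.434, -0.343) size 240 202 ang 5 col [57. 55. 56.] bb [ 0.306 -0.452] [ 0.56  -0.235]
px [292. 185.] n 191 ztop 0.028 cen (
[... 238 characters left out ...]
 (0.453, 0.017) size 43 32 ang 45 col [172. 131.  81.] bb [ 0.43  -0.008] [0.475 0.04 ]
px [363. 217.] n 158 ztop 0.032 cen (0.441, -0.105) size 34 40 ang 88 col [147. 143. 132.] bb [ 0.421 -0.122] [ 0.461 -0.088]
px [102. 216.] n 16 ztop 0.016 cen (0.437, 0.675) size 23 8 ang 33 col [ 45. 108. 222.] bb [0.426 0.67 ] [0.444 0.684]
px [288. 222.] n 153 ztop 0.039 cen (0.424, 0.121) size 33 29 ang 60 col [178. 177. 163.] bb [0.407 0.105] [0.44  0.137]
px [438. 291.] n 359 ztop 0.148 cen (0.216, -0.304) size 75 16 ang 54 col [160.  38.  28.] bb [ 0.2   -0.338] [ 0.242 -0.274]
px [307. 295.] n 240 ztop 0.293 cen (0.225, 0.043) size 10 123 ang 18 col [66. 53. 36.] bb [ 0.202 -0.017] [0.239 0.101]
```

View pics/topcrop.png

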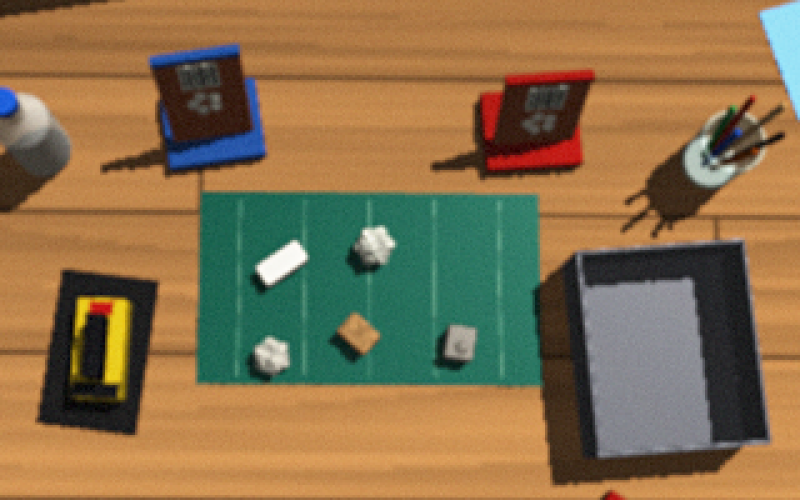

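The crop confirms this: the brown block is 44x32 mm, so it is the cork. The scanner's nose points away from the robot, at (0.43, 0.32). I'll start with the clay.

```bash
cat >> h.py <<'E'
def go(*tg):
    """each tg=(x,y,z,yaw[,pitch]); rows relative to the present pose (tool down), chained calls if i is 'c'"""
    o=get_obs();p=o['ee_pos'];Rc=R.from_euler('xyz',o['eef_rot'])
    print('t %.1f'%o['time_s'],'p',p.round(3),'rot',o['eef_rot'].round(3),'grip',round(o['grip_width'],3),o['grip_force'])
    for t in tg:
        if t=='c': p=np.array(last[:3]);Rc=R.from_euler('xyz',[np.pi,0,last[3]]);print('--new call');continue
        Rt=R.from_euler('xyz',[np.pi,0,t[3]]);last=t
        print(t,(Rc.inv().apply(np.array(t[:3])-p)/.25).round(3),((Rc.inv()*Rt).as_rotvec()/2/np.pi).round(3))
E
python3 - <<'E'
from h import *
go((.30,-.31,.224,0),'c',(.441,-.105,.15,0),'c',(.441,-.105,.025,0),(.441,-.105,.16,0),'c',(.441,-.30,.16,0),(.441,-.31,.09,0))
E
```

```text
t 0.1 p [ 0.144 -0.53   0.224] rot [-3.141 -0.     0.266] grip 0.094 0.0
(0.3, -0.31, 0.224, 0) [ 0.832 -0.688  0.001] [-0.     0.     0.042]
--new call
(0.441, -0.105, 0.15, 0) [ 0.564 -0.82   0.296] [0. 0. 0.]
--new call
(0.441, -0.105, 0.025, 0) [ 0.  -0.   0.5] [0. 0. 0.]
(0.441, -0.105, 0.16, 0) [ 0.    0.   -0.04] [0. 0. 0.]
--new call
(0.441, -0.3, 0.16, 0) [0.   0.78 0.  ] [0. 0. 0.]
(0.441, -0.31, 0.09, 0) [0.   0.82 0.28] [0. 0. 0.]
```

Request:
play_rows:
  motion:
    - [[0.832,-0.688,0,0,0,0.042,0.5],[0.832,-0.688,0,0,0,0.042,0.5],[0.832,-0.688,0,0,0,0.042,0.5],[0.832,-0.688,0,0,0,0.042,0.5],[0.832,-0.688,0,0,0,0.042,0.5],[0.832,-0.688,0,0,0,0.042,0.5],[0.832,-0.688,0,0,0,0.042,0.5],[0.832,-0.688,0,0,0,0.042,0.5]]

```text
time_s: 0.9
ee_pos: [0.2999, -0.3103, 0.2244]
eef_rot: [3.142, 0.0, 0.003]
force: [0.1, -0.4, 0.2]
grip_width: 0.0707
grip_force: 0.0
```

Request:
play_rows:
  motion:
    - [[0.564,-0.82,0.296,0,0,0,0.5],[0.564,-0.82,0.296,0,0,0,0.5],[0.564,-0.82,0.296,0,0,0,0.5],[0.564,-0.82,0.296,0,0,0,0.5],[0.564,-0.82,0.296,0,0,0,0.5],[0.564,-0.82,0.296,0,0,0,0.5],[0.564,-0.82,0.296,0,0,0,0.5],[0.564,-0.82,0.296,0,0,0,0.5],[0.564,-0.82,0.296,0,0,0,0.5]]

```text
time_s: 1.8
ee_pos: [0.4402, -0.1064, 0.1509]
eef_rot: [3.141, -0.001, -0.0]
force: [-1.0, -0.3, -0.2]
grip_width: 0.0705
grip_force: 0.0
```

```bash
python3 - <<'E'
from h import *
c=shot('top','top1.png');blobs(c,.05,.7,-.7,.7)
go((.441,-.105,.025,0))
shot('wrist','w1.png')
E
```

```text
px [191. 132.] n 747 ztop 0.191 cen (0.68, 0.406) size 29 29 ang 75 col [110. 111. 118.] bb [0.665 0.391] [0.696 0.419]
px [471. 139.] n 712 ztop 0.160 cen (0.668, -0.421) size 50 61 ang 3 col [110. 105.  93.] bb [ 0.642 -0.451] [ 0.694 -0.391]
px [263. 137.] n 535 ztop 0.050 cen (0.694, 0.221) size 12 50 ang 0 col [ 39.  61. 109.] bb [0.688 0.196] [0.7   0.246]
px [392. 139.] n 614 ztop 0.057 cen (0.697, -0.181) size 65 6 ang 89 col [116.  26.  20.] bb [ 0.694 -0.213] [ 0.7   -0.148]
px [146. 161.] n 694 ztop 0.102 cen (0.593, 0.531) size 80 77 ang 88 col [121. 100.  68.] bb [0.554 0.491] [0.632 0.571]
px [329. 178.] n 165 ztop 0.042 cen (0.561, -0.001) size 32 29 ang 27 col [185. 186. 173.] bb [ 0.546 -0.019] [0.574 0.014]
px [453. 216.] n 1656 ztop 0.082 cen (0.431, -0.315) size 240 259 ang 5 col [61. 59. 60.] bb [ 0.306 -0.452] [ 0.56  -0.187]
px [292. 185.] n 191 ztop 0.029 cen (0.537, 0.11) size 27 59 ang 35 col [238. 238. 232.] bb [0.51 0.08] [0.563 0.14 ]
px [345. 204.] n 371 ztop 0.275 cen (0.441, -0.034) size 35 68 ang 90 col [36. 42. 43.] bb [ 0.408 -0.051] [ 0.475 -0.017]
[... 299 characters left out ...]
13 21 ang 85 col [ 76. 125. 223.] bb [0.432 0.673] [0.453 0.686]
px [288. 222.] n 153 ztop 0.039 cen (0.425, 0.12) size 31 29 ang 58 col [182. 181. 167.] bb [0.407 0.105] [0.44  0.135]
px [390. 217.] n 25 ztop 0.256 cen (0.413, -0.144) size 24 6 ang 71 col [33. 35. 32.] bb [ 0.408 -0.155] [ 0.416 -0.132]
px [433. 302.] n 1534 ztop 0.146 cen (0.209, -0.313) size 100 16 ang 54 col [104.  30.  23.] bb [ 0.177 -0.357] [ 0.242 -0.27 ]
px [300. 342.] n 107 ztop 0.238 cen (0.104, 0.087) size 25 6 ang 50 col [120. 121. 111.] bb [0.098 0.075] [0.114 0.094]
t 1.9 p [ 0.44  -0.106  0.151] rot [ 3.141e+00 -1.000e-03 -0.000e+00] grip 0.07 0.0
(0.441, -0.105, 0.025, 0) [ 0.003 -0.005  0.504] [ 0. -0. -0.]
```

View pics/top1.png

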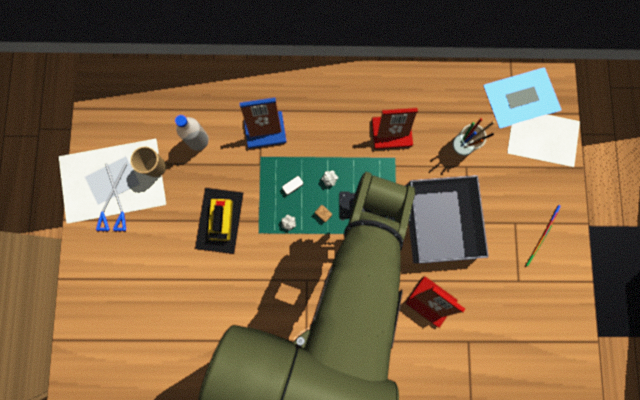

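View pics/w1.png

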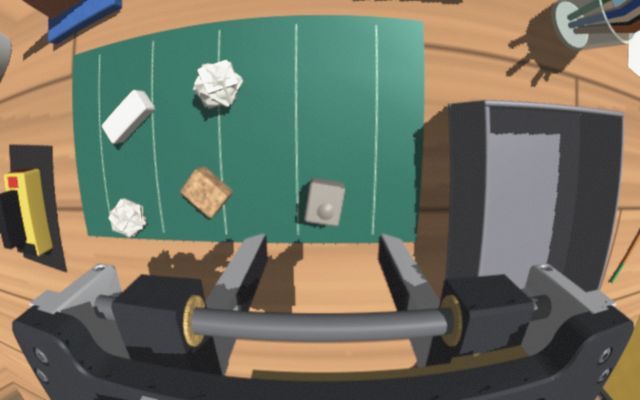

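The wrist view shows the clay at (324,203), midway between the fingers (250 and 395). The top view shows no yellow tile and no other scraps, only the five on the mat.

Request:
play_rows:
  motion:
    - [[0.003,-0.005,0.504,0,0,0,0.5],[0.003,-0.005,0.504,0,0,0,0.5],[0.003,-0.005,0.504,0,0,0,0.5],[0.003,-0.005,0.504,0,0,0,0.5],[0.003,-0.005,0.504,0,0,0,-1],[0.003,-0.005,0.504,0,0,0,-1],[0.003,-0.005,0.504,0,0,0,-1],[0.003,-0.005,0.504,0,0,0,-1],[0.003,-0.005,0.504,0,0,0,-1],[0.003,-0.005,0.504,0,0,0,-1]]
  grip_force: 25

```text
time_s: 2.9
ee_pos: [0.4416, -0.1037, 0.025]
eef_rot: [3.141, -0.001, 0.002]
force: [-1.3, -0.6, 6.8]
grip_width: 0.0348
grip_force: 24.1
```

Request:
play_rows:
  motion:
    - [[0,0,-0.5,0,0,0,-1],[0,0,-0.54,0,0,0,-1],[0,0,-0.54,0,0,0,-1],[0,0,-0.54,0,0,0,-1],[0,0,-0.54,0,0,0,-1]]

```text
time_s: 3.4
ee_pos: [0.4413, -0.1035, 0.1594]
eef_rot: [3.141, -0.001, 0.002]
force: [-1.0, -0.3, -1.0]
grip_width: 0.0347
grip_force: 24.1
```

Request:
play_rows:
  motion:
    - [[-0.16,1,0,0,0,0,-1],[-0.16,1,0,0,0,0,-1],[-0.16,1,0,0,0,0,-1],[-0.16,1,0,0,0,0,-1],[-0.16,1,0,0,0,0,-1],[-0.16,1,0.28,0,0,0,-1],[-0.16,1,0.28,0,0,0,-1],[-0.16,1,0.28,0,0,0,-1],[-0.16,1,0.28,0,0,0,0.3],[-0.16,1,0.28,0,0,0,0.3]]

```text
time_s: 4.4
ee_pos: [0.4024, -0.3538, 0.0905]
eef_rot: [3.14, -0.001, 0.002]
force: [-0.1, 0.1, 0.4]
grip_width: 0.047
grip_force: 0.0
```

Request:
play_rows:
  motion:
    - [[0,0,0,0,0,0,0.5],[0,0,-0.28,0,0,0,0.5],[0,0,-0.3,0,0,0,0.5],[0,-1,-0.3,0,0,-0.0625,0.5],[0,-1,-0.3,0,0,-0.0625,0.5],[0,-1,-0.3,0,0,-0.0625,0.5],[0,-1,-0.3,0,0,-0.0625,0.5],[0,-1,-0.3,0,0,-0.0625,0.5],[0,-1,-0.3,0,0,-0.0625,0.5],[0,-1,-0.3,0,0,-0.0625,0.5]]

```text
time_s: 5.4
ee_pos: [0.4018, -0.103, 0.1654]
eef_rot: [3.14, -0.001, 0.397]
force: [-0.4, 0.4, 0.1]
grip_width: 0.0704
grip_force: 0.0
```

```bash
python3 - <<'E'
from h import *
c=shot('top');blobs(c,.35,.64,-.1,.38)
go((.453,.017,.15,.785),'c',(.453,.017,.025,.785),'c',(.453,.017,.16,.785))
E
```

```text
px [329. 178.] n 167 ztop 0.043 cen (0.562, -0.0) size 32 31 ang 38 col [181. 183. 170.] bb [ 0.54  -0.022] [0.574 0.014]
px [292. 185.] n 188 ztop 0.028 cen (0.537, 0.11) size 28 59 ang 35 col [238. 238. 232.] bb [0.511 0.08 ] [0.564 0.14 ]
px [220. 219.] n 886 ztop 0.078 cen (0.43, 0.323) size 24 73 ang 89 col [122.  97.  23.] bb [0.393 0.311] [0.466 0.335]
px [323. 213.] n 157 ztop 0.030 cen (0.452, 0.017) size 43 32 ang 48 col [174. 133.  83.] bb [ 0.43  -0.008] [0.475 0.04 ]
px [288. 222.] n 154 ztop 0.039 cen (0.424, 0.122) size 32 33 ang 81 col [181. 179. 165.] bb [0.407 0.105] [0.44  0.138]
px [344. 226.] n 256 ztop 0.289 cen (0.382, -0.022) size 36 55 ang 71 col [28. 32. 32.] bb [ 0.351 -0.047] [ 0.409 -0.009]
t 5.5 p [ 0.402 -0.104  0.165] rot [ 3.14e+00 -1.00e-03  3.95e-01] grip 0.071 0.0
(0.453, 0.017, 0.15, 0.785) [ 0.376 -0.367  0.061] [ 0.    -0.    -0.062]
--new call
(0.453, 0.017, 0.025, 0.785) [ 0.  -0.   0.5] [0. 0. 0.]
--new call
(0.453, 0.017, 0.16, 0.785) [-0.    0.   -0.54] [0. 0. 0.]
```

Request:
play_rows:
  motion:
    - [[0.376,-0.367,0.06,0,0,-0.062,0.5],[0.376,-0.367,0.06,0,0,-0.062,0.5],[0.376,-0.367,0.06,0,0,-0.062,0.5],[0.376,-0.367,0.06,0,0,-0.062,0.5],[0.376,-0.367,0.06,0,0,-0.062,0.5],[0.376,-0.367,0.06,0,0,-0.062,0.5]]

```text
time_s: 6.05
ee_pos: [0.4528, 0.0158, 0.1496]
eef_rot: [3.141, 0.0, 0.781]
force: [-0.5, 0.9, 1.3]
grip_width: 0.0709
grip_force: 0.0
```

Request:
play_rows:
  motion:
    - [[0,0,0.5,0,0,0,0.5],[0,0,0.5,0,0,0,0.5],[0,0,0.5,0,0,0,0.5],[0,0,0.5,0,0,0,0.5],[0,0,0.5,0,0,0,-1],[0,0,0.5,0,0,0,-1],[0,0,0.5,0,0,0,-1],[0,0,0.5,0,0,0,-1],[0,0,0.5,0,0,0,-1]]

```text
time_s: 6.95
ee_pos: [0.4531, 0.0172, 0.025]
eef_rot: [3.141, -0.001, 0.784]
force: [1.1, -0.5, -0.6]
grip_width: 0.034
grip_force: 0.0
```

Request:
play_rows:
  motion:
    - [[0,0,-0.5,0,0,0,-1],[0,0,-0.54,0,0,0,-1],[0,0,-0.54,0,0,0,-1],[0,0,-0.54,0,0,0,-1]]

```text
time_s: 7.35
ee_pos: [0.4547, 0.0172, 0.164]
eef_rot: [3.136, -0.005, 0.784]
force: [0.4, -0.1, -1.4]
grip_width: 0.0322
grip_force: 25.0
```

```bash
python3 - <<'E'
from h import *
go((.453,-.16,.16,.785),'c',(.453,-.32,.16,.785),(.453,-.32,.09,.785),'c',(.453,-.32,.165,.785),(.45,-.1,.165,1.3),'c',(.537,.11,.15,2.18),'c',(.537,.11,.024,2.18))
E
```

```text
t 7.3 p [0.455 0.017 0.164] rot [ 3.136 -0.005  0.784] grip 0.032 24.99986618757248
(0.453, -0.16, 0.16, 0.785) [-0.505  0.497  0.016] [ 0.001 -0.001 -0.   ]
--new call
(0.453, -0.32, 0.16, 0.785) [-0.452  0.453  0.   ] [0. 0. 0.]
(0.453, -0.32, 0.09, 0.785) [-0.452  0.453  0.28 ] [0. 0. 0.]
--new call
(0.453, -0.32, 0.165, 0.785) [-0.   0.  -0.3] [0. 0. 0.]
(0.45, -0.1, 0.165, 1.3) [ 0.614 -0.631 -0.3  ] [ 0.     0.    -0.082]
--new call
(0.537, 0.11, 0.15, 2.18) [0.902 0.111 0.06 ] [ 0.    0.   -0.14]
--new call
(0.537, 0.11, 0.024, 2.18) [ 0.    -0.     0.504] [0. 0. 0.]
```

Request:
play_rows:
  motion:
    - [[-0.957,0.95,0,0,0,0,-1],[-0.957,0.95,0,0,0,0,-1],[-0.957,0.95,0,0,0,0,-1],[-0.957,0.95,0,0,0,0,-1],[-0.957,0.95,0,0,0,0,-1],[-0.957,0.95,0,0,0,0,-1],[-0.957,0.95,0,0,0,0,-1],[-0.957,0.95,0,0,0,0,-1],[-0.957,0.95,0.29,0,0,0,-1],[-0.957,0.95,0.29,0,0,0,-1]]

```text
time_s: 8.35
ee_pos: [0.4498, -0.3185, 0.0831]
eef_rot: [-3.137, 0.0, 0.784]
force: [-0.2, -0.5, 0.6]
grip_width: 0.0317
grip_force: 25.0
```

Request:
play_rows:
  motion:
    - [[0,0,0,0,0,0,0.5],[0,0,0,0,0,0,0.5],[0,0,0,0,0,0,0.5],[0,0,-0.3,0,0,0,0.5],[0,0,-0.3,0,0,0,0.5],[0.614,-0.631,-0.3,0,0,-0.082,0.5],[0.614,-0.631,-0.3,0,0,-0.082,0.5],[0.614,-0.631,-0.3,0,0,-0.082,0.5],[0.614,-0.631,-0.3,0,0,-0.082,0.5],[0.614,-0.631,-0.3,0,0,-0.082,0.5]]

```text
time_s: 9.35
ee_pos: [0.4485, -0.0967, 0.1636]
eef_rot: [3.139, -0.0, 1.304]
force: [0.5, -0.0, 0.1]
grip_width: 0.0703
grip_force: 0.0
```

```bash
python3 - <<'E'
from h import *
c=shot('top');blobs(c,.35,.64,-.1,.38)
go((.537,.11,.15,2.18),'c',(.537,.11,.024,2.18))
E
```

```text
px [370. 167.] n 54 ztop 0.288 cen (0.533, -0.092) size 19 18 ang 80 col [59. 71. 70.] bb [ 0.522 -0.1  ] [ 0.543 -0.082]
px [329. 178.] n 165 ztop 0.042 cen (0.559, -0.001) size 31 29 ang 15 col [184. 186. 172.] bb [ 0.543 -0.016] [0.574 0.014]
px [292. 185.] n 189 ztop 0.028 cen (0.538, 0.11) size 27 59 ang 36 col [240. 240. 234.] bb [0.511 0.08 ] [0.563 0.14 ]
px [220. 219.] n 887 ztop 0.078 cen (0.43, 0.323) size 23 73 ang 87 col [123.  98.  23.] bb [0.394 0.311] [0.466 0.335]
px [288. 222.] n 152 ztop 0.040 cen (0.425, 0.122) size 31 26 ang 63 col [184. 182. 168.] bb [0.407 0.108] [0.44  0.138]
t 9.4 p [ 0.449 -0.096  0.164] rot [ 3.139e+00 -1.000e-03  1.303e+00] grip 0.071 0.0
(0.537, 0.11, 0.15, 2.18) [0.887 0.123 0.055] [ 0.    0.   -0.14]
--new call
(0.537, 0.11, 0.024, 2.18) [ 0.    -0.     0.504] [0. 0. 0.]
```

Request:
play_rows:
  motion:
    - [[0.887,0.123,0.055,0,0,-0.142,0.5],[0.887,0.123,0.055,0,0,-0.142,0.5],[0.887,0.123,0.055,0,0,-0.142,0.5],[0.887,0.123,0.055,0,0,-0.142,0.5],[0.887,0.123,0.055,0,0,-0.142,0.5],[0.887,0.123,0.055,0,0,-0.142,0.5],[0.887,0.123,0.055,0,0,-0.142,0.5],[0.887,0.123,0.055,0,0,-0.142,0.5],[0.887,0.123,0.055,0,0,-0.142,0.5]]

```text
time_s: 10.3
ee_pos: [0.5377, 0.1049, 0.1488]
eef_rot: [3.141, 0.0, 2.187]
force: [-0.1, -0.3, -0.2]
grip_width: 0.0707
grip_force: 0.0
```

Request:
play_rows:
  motion:
    - [[0,0,0.504,0,0,0,0.5],[0,0,0.504,0,0,0,0.5],[0,0,0.504,0,0,0,0.5],[0,0,0.504,0,0,0,0.5],[0,0,0.504,0,0,0,-1],[0,0,0.504,0,0,0,-1],[0,0,0.504,0,0,0,-1],[0,0,0.504,0,0,0,-1],[0,0,0.504,0,0,0,-1],[0,0,0.504,0,0,0,-1]]

```text
time_s: 11.3
ee_pos: [0.5376, 0.1055, 0.0223]
eef_rot: [3.141, 0.0, 2.191]
force: [-0.8, -0.4, 1.8]
grip_width: 0.0278
grip_force: 25.0
```

Request:
play_rows:
  motion:
    - [[0,0,0,0,0,0,-1],[0,0,-0.55,0,0,0,-1],[0,0,-0.55,0,0,0,-1],[0,0,-0.55,0,0,0,-1],[0,0,-0.55,0,0,0,-1]]

```text
time_s: 11.8
ee_pos: [0.5395, 0.1059, 0.165]
eef_rot: [3.134, 0.004, 2.192]
force: [0.7, 0.2, -1.1]
grip_width: 0.0278
grip_force: 25.0
```

```bash
python3 - <<'E'
from h import *
go((.50,-.10,.16,1.6),'c',(.42,-.33,.16,1.6),(.42,-.33,.09,1.6),'c',(.42,-.33,.165,1.6),(.48,-.1,.165,1.6))
E
```

```text
t 11.8 p [0.539 0.106 0.165] rot [3.134 0.004 2.192] grip 0.028 24.9884694814682
(0.5, -0.1, 0.16, 1.6) [-0.578 -0.608  0.018] [0.001 0.    0.094]
--new call
(0.42, -0.33, 0.16, 1.6) [-0.91  -0.347 -0.   ] [0. 0. 0.]
(0.42, -0.33, 0.09, 1.6) [-0.91  -0.347  0.28 ] [0. 0. 0.]
--new call
(0.42, -0.33, 0.165, 1.6) [ 0.   0.  -0.3] [0. 0. 0.]
(0.48, -0.1, 0.165, 1.6) [ 0.913  0.267 -0.3  ] [0. 0. 0.]
```

Request:
play_rows:
  motion:
    - [[-0.578,-0.608,0,0,0,0.094,-1],[-0.578,-0.608,0,0,0,0.094,-1],[-0.578,-0.608,0,0,0,0.094,-1],[-0.578,-0.608,0,0,0,0.094,-1],[-0.578,-0.608,0,0,0,0.094,-1],[-0.578,-0.608,0,0,0,0.094,-1],[-0.578,-0.608,0,0,0,0.094,-1]]

```text
time_s: 12.5
ee_pos: [0.498, -0.0995, 0.1592]
eef_rot: [-3.141, -0.0, 1.603]
force: [0.7, -0.2, -0.5]
grip_width: 0.028
grip_force: 25.0
```

Request:
play_rows:
  motion:
    - [[-0.91,-0.347,0,0,0,0,-1],[-0.91,-0.347,0,0,0,0,-1],[-0.91,-0.347,0,0,0,0,-1],[-0.91,-0.347,0,0,0,0,-1],[-0.91,-0.347,0,0,0,0,-1],[-0.91,-0.347,0,0,0,0,-1],[-0.91,-0.347,0.29,0,0,0,-1],[-0.91,-0.347,0.29,0,0,0,-1],[-0.91,-0.347,0.29,0,0,0,-1],[-0.91,-0.347,0.29,0,0,0,-1]]

```text
time_s: 13.5
ee_pos: [0.4192, -0.3295, 0.0879]
eef_rot: [3.141, 0.0, 1.603]
force: [-0.3, -1.0, 0.7]
grip_width: 0.0279
grip_force: 25.0
```

Request:
play_rows:
  motion:
    - [[0,0,0,0,0,0,0.5],[0,0,0,0,0,0,0.5],[0,0,0,0,0,0,0.5],[0,0,-0.3,0,0,0,0.5],[0,0,-0.3,0,0,0,0.5],[0.913,0.267,-0.3,0,0,0,0.5],[0.913,0.267,-0.3,0,0,0,0.5],[0.913,0.267,-0.3,0,0,0,0.5],[0.913,0.267,-0.3,0,0,0,0.5],[0.913,0.267,-0.3,0,0,0,0.5]]

```text
time_s: 14.5
ee_pos: [0.4783, -0.0978, 0.1629]
eef_rot: [3.14, 0.0, 1.602]
force: [0.5, -0.5, -0.7]
grip_width: 0.0703
grip_force: 0.0
```

```bash
python3 - <<'E'
from h import *
c=shot('top');blobs(c,.35,.64,-.1,.38)
go((.559,-.001,.15,1.57),'c',(.559,-.001,.025,1.57),'c',(.54,-.13,.16,1.57))
E
```

```text
px [369. 155.] n 33 ztop 0.286 cen (0.564, -0.089) size 23 10 ang 84 col [91. 77. 64.] bb [ 0.557 -0.1  ] [ 0.569 -0.078]
px [329. 178.] n 164 ztop 0.042 cen (0.559, -0.001) size 32 31 ang 30 col [186. 188. 175.] bb [ 0.543 -0.019] [0.574 0.014]
px [220. 219.] n 887 ztop 0.078 cen (0.43, 0.323) size 23 73 ang 88 col [123.  99.  23.] bb [0.393 0.311] [0.466 0.335]
px [288. 222.] n 154 ztop 0.040 cen (0.427, 0.122) size 29 29 ang 62 col [185. 183. 169.] bb [0.407 0.105] [0.44  0.138]
t 14.6 p [ 0.479 -0.094  0.163] rot [ 3.140e+00 -1.000e-03  1.604e+00] grip 0.07 0.0
(0.559, -0.001, 0.15, 1.57) [0.363 0.332 0.052] [ 0.    -0.     0.005]
--new call
(0.559, -0.001, 0.025, 1.57) [ 0.  -0.   0.5] [0. 0. 0.]
--new call
(0.54, -0.13, 0.16, 1.57) [-0.516 -0.076 -0.54 ] [0. 0. 0.]
```

Request:
play_rows:
  motion:
    - [[0.363,0.332,0.052,0,0,0.005,0.6],[0.363,0.332,0.052,0,0,0.005,0.6],[0.363,0.332,0.052,0,0,0.005,0.6],[0.363,0.332,0.052,0,0,0.005,0.6],[0.363,0.332,0.052,0,0,0.005,0.6]]

```text
time_s: 15.05
ee_pos: [0.5579, -0.0071, 0.1493]
eef_rot: [-3.141, 0.0, 1.57]
force: [0.1, 0.8, -0.6]
grip_width: 0.075
grip_force: 0.0
```

Request:
play_rows:
  motion:
    - [[0,0,0.5,0,0,0,0.6],[0,0,0.5,0,0,0,0.6],[0,0,0.5,0,0,0,0.6],[0,0,0.5,0,0,0,0.6],[0,0,0.5,0,0,0,-1],[0,0,0.5,0,0,0,-1],[0,0,0.5,0,0,0,-1],[0,0,0.5,0,0,0,-1],[0,0,0.5,0,0,0,-1],[0,0,0.5,0,0,0,-1]]
  grip_force: 20

```text
time_s: 16.05
ee_pos: [0.5584, -0.0071, 0.0249]
eef_rot: [3.141, 0.0, 1.57]
force: [-3.3, -0.4, 7.1]
grip_width: 0.048
grip_force: 17.6
```

Request:
play_rows:
  motion:
    - [[0,0,0,0,0,0,-1],[0,0,-0.55,0,0,0,-1],[0,0,-0.55,0,0,0,-1],[0,0,-0.55,0,0,0,-1],[0,0,-0.55,0,0,0,-1]]

```text
time_s: 16.55
ee_pos: [0.5601, -0.0071, 0.1672]
eef_rot: [3.133, 0.001, 1.57]
force: [0.7, -0.4, -1.2]
grip_width: 0.0477
grip_force: 17.3
```

```bash
python3 - <<'E'
from h import *
go((.49,-.12,.16,1.57),'c',(.46,-.35,.16,1.57),(.46,-.35,.09,1.57),'c',(.46,-.35,.165,1.57),(.43,-.11,.165,1.57),'c',(.425,.12,.15,1.57))
E
```

```text
t 16.6 p [ 0.56  -0.007  0.167] rot [3.133e+00 1.000e-03 1.570e+00] grip 0.048 17.3171204701066
(0.49, -0.12, 0.16, 1.57) [-0.452 -0.28   0.027] [ 0.001  0.    -0.   ]
--new call
(0.46, -0.35, 0.16, 1.57) [-0.92  -0.119 -0.   ] [0. 0. 0.]
(0.46, -0.35, 0.09, 1.57) [-0.92  -0.119  0.28 ] [0. 0. 0.]
--new call
(0.46, -0.35, 0.165, 1.57) [ 0.   0.  -0.3] [0. 0. 0.]
(0.43, -0.11, 0.165, 1.57) [ 0.96  -0.121 -0.3  ] [0. 0. 0.]
--new call
(0.425, 0.12, 0.15, 1.57) [ 0.92  -0.021  0.06 ] [0. 0. 0.]
```

Request:
play_rows:
  motion:
    - [[-0.452,-0.28,0,0,0,0,-1],[-0.452,-0.28,0,0,0,0,-1],[-0.452,-0.28,0,0,0,0,-1],[-0.452,-0.28,0,0,0,0,-1],[-0.452,-0.28,0,0,0,0,-1]]

```text
time_s: 17.05
ee_pos: [0.4878, -0.1201, 0.1613]
eef_rot: [-3.141, -0.0, 1.568]
force: [-0.5, 0.4, 0.2]
grip_width: 0.0479
grip_force: 17.3
```

Request:
play_rows:
  motion:
    - [[-0.92,-0.119,0,0,0,0,-1],[-0.92,-0.119,0,0,0,0,-1],[-0.92,-0.119,0,0,0,0,-1],[-0.92,-0.119,0,0,0,0,-1],[-0.92,-0.119,0,0,0,0,-1],[-0.92,-0.119,0,0,0,0,-1],[-0.92,-0.119,0.28,0,0,0,-1],[-0.92,-0.119,0.28,0,0,0,-1],[-0.92,-0.119,0.28,0,0,0,-1],[-0.92,-0.119,0.28,0,0,0,-1]]

```text
time_s: 18.05
ee_pos: [0.4589, -0.3491, 0.0923]
eef_rot: [3.141, 0.0, 1.571]
force: [0.8, -0.8, -0.9]
grip_width: 0.048
grip_force: 17.3
```

Request:
play_rows:
  motion:
    - [[0,0,0,0,0,0,0.5],[0,0,0,0,0,0,0.5],[0,0,0,0,0,0,0.5],[0,0,-0.3,0,0,0,0.5],[0,0,-0.3,0,0,0,0.5],[0.96,-0.121,-0.3,0,0,0,0.6],[0.96,-0.121,-0.3,0,0,0,0.6],[0.96,-0.121,-0.3,0,0,0,0.6],[0.96,-0.121,-0.3,0,0,0,0.6],[0.96,-0.121,-0.3,0,0,0,0.6]]

```text
time_s: 19.05
ee_pos: [0.4274, -0.1078, 0.1673]
eef_rot: [3.141, 0.0, 1.57]
force: [0.6, -0.9, -0.3]
grip_width: 0.0752
grip_force: 0.0
```

Request:
play_rows:
  motion:
    - [[0.92,0,0.06,0,0,0,0.6],[0.92,0,0.06,0,0,0,0.6],[0.92,0,0.06,0,0,0,0.6],[0.92,0,0.06,0,0,0,0.6],[0.92,0,0.06,0,0,0,0.6],[0.92,0,0.06,0,0,0,0.6],[0.92,0,0.06,0,0,0,0.6]]

```text
time_s: 19.75
ee_pos: [0.4283, 0.1204, 0.152]
eef_rot: [3.141, 0.0, 1.571]
force: [0.7, -0.3, -0.0]
grip_width: 0.0751
grip_force: 0.0
```

```bash
python3 - <<'E'
from h import *
c=shot('top');blobs(c,.35,.64,-.1,.38)
go((.424,.121,.15,1.57),(.424,.121,.025,1.57))
shot('wrist','w2.png')
E
```

```text
px [281. 178.] n 264 ztop 0.276 cen (0.505, 0.122) size 29 67 ang 2 col [44. 55. 56.] bb [0.49  0.089] [0.519 0.156]
px [220. 219.] n 887 ztop 0.078 cen (0.43, 0.323) size 23 73 ang 88 col [123.  98.  23.] bb [0.393 0.311] [0.466 0.335]
t 19.8 p [0.428 0.12  0.152] rot [3.141 0.    1.57 ] grip 0.076 0.0
(0.424, 0.121, 0.15, 1.57) [ 0.005 -0.018  0.008] [ 0.  0. -0.]
(0.424, 0.121, 0.025, 1.57) [ 0.005 -0.018  0.508] [ 0.  0. -0.]
```

View pics/w2.png

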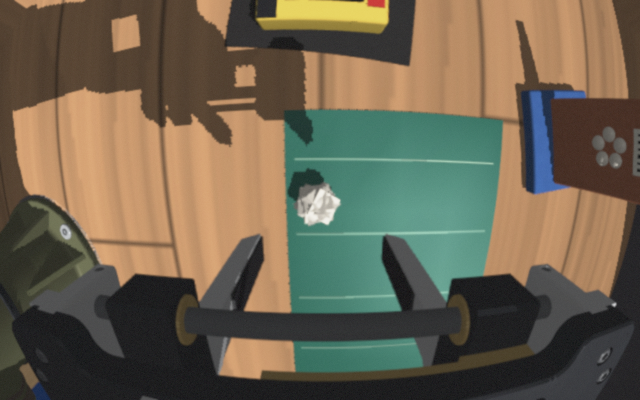

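The wrist view shows the last paper ball at (320,203), centred between the fingers. The rest of the mat is empty.

Request:
play_rows:
  motion:
    - [[0.005,-0.01,0.508,0,0,0,0.6],[0.005,-0.01,0.508,0,0,0,0.6],[0.005,-0.01,0.508,0,0,0,0.6],[0.005,-0.01,0.508,0,0,0,0.6],[0.005,-0.01,0.508,0,0,0,-1],[0.005,-0.01,0.508,0,0,0,-1],[0.005,-0.01,0.508,0,0,0,-1],[0.005,-0.01,0.508,0,0,0,-1],[0.005,-0.01,0.508,0,0,0,-1],[0.005,-0.01,0.508,0,0,0,-1]]

```text
time_s: 20.85
ee_pos: [0.4265, 0.1214, 0.026]
eef_rot: [3.14, -0.0, 1.57]
force: [-1.9, -1.5, 9.4]
grip_width: 0.0518
grip_force: 20.0
```

Request:
play_rows:
  motion:
    - [[0,0,0,0,0,0,-1],[0,0,-0.55,0,0,0,-1],[0,0,-0.55,0,0,0,-1],[0,0,-0.55,0,0,0,-1],[0,0,-0.55,0,0,0,-1]]

```text
time_s: 21.35
ee_pos: [0.4278, 0.1218, 0.1674]
eef_rot: [3.133, -0.002, 1.57]
force: [0.1, 0.6, -0.9]
grip_width: 0.0517
grip_force: 20.0
```

Request:
play_rows:
  motion:
    - [[-0.9,0,0,0,0,0,-1],[-0.9,0,0,0,0,0,-1],[-0.9,0,0,0,0,0,-1],[-0.9,0,0,0,0,0,-1],[-0.9,0,0,0,0,0,-1],[-0.9,0,0,0,0,0,-1]]

```text
time_s: 21.95
ee_pos: [0.4251, -0.1061, 0.1616]
eef_rot: [-3.141, 0.0, 1.566]
force: [0.9, 0.4, -0.3]
grip_width: 0.0518
grip_force: 20.0
```

Request:
play_rows:
  motion:
    - [[-0.9,0,0,0,0,0,-1],[-0.9,0,0,0,0,0,-1],[-0.9,0,0,0,0,0,-1],[-0.9,0,0,0,0,0,-1],[-0.9,0,0,0,0,0,-1],[-0.9,0,0,0,0,0,-1],[-0.9,0,0.28,0,0,0,-1],[-0.9,0,0.28,0,0,0,-1],[-0.9,0,0.28,0,0,0,-1]]

```text
time_s: 22.85
ee_pos: [0.4244, -0.3262, 0.0893]
eef_rot: [-3.137, -0.004, 1.571]
force: [-0.1, 0.3, 1.1]
grip_width: 0.0514
grip_force: 20.0
```

Request:
play_rows:
  motion:
    - [[0,0,0,0,0,0,0.6],[0,0,0,0,0,0,0.6],[0,0,0,0,0,0,0.6],[0,0,-0.4,0,0,0,0.6],[0,0,-0.5,0,0,0,0.6],[0.9,0,-0.5,0,0,0.1,0.6],[0.9,0,-0.5,0,0,0.1,0.6],[0.9,0,-0.5,0,0,0.1,0.6],[0.9,0,-0.5,0,0,0.1,0.6],[0.9,0,-0.5,0,0,0.1,0.6]]

```text
time_s: 23.85
ee_pos: [0.4253, -0.1017, 0.2184]
eef_rot: [3.14, -0.001, 0.936]
force: [-0.2, 0.2, -0.1]
grip_width: 0.075
grip_force: 0.0
```

```bash
python3 - <<'E'
from h import *
go()
c=shot('top');blobs(c,.05,.64,-.7,.7)
np.savez('topB.npz',**c)
s=shot('side')
np.savez('sideB.npz',**s)
f=np.hstack([cv2.resize(c['frame'][150:280,380:510],(400,400)),cv2.resize(c['frame'][180:260,180:260],(400,400))])
f=np.vstack([f,np.hstack([cv2.resize(s['frame'][100:300,180:540],(800,444))])])[:,:,::-1]
cv2.imwrite('pics/b.png',cv2.resize(f,(568,600)))
E
```

```text
t 23.9 p [ 0.425 -0.102  0.218] rot [ 3.14e+00 -1.00e-03  9.36e-01] grip 0.075 0.0
px [146. 161.] n 686 ztop 0.101 cen (0.594, 0.531) size 79 78 ang 53 col [121. 100.  68.] bb [0.555 0.491] [0.632 0.573]
px [469. 151.] n 45 ztop 0.089 cen (0.639, -0.421) size 2 16 ang 2 col [162. 173. 162.] bb [ 0.637 -0.43 ] [ 0.64  -0.413]
px [456. 216.] n 1534 ztop 0.082 cen (0.434, -0.343) size 241 201 ang 5 col [61. 59. 60.] bb [ 0.306 -0.452] [ 0.56  -0.234]
px [220. 219.] n 884 ztop 0.078 cen (0.429, 0.323) size 22 74 ang 87 col [122.  97.  23.] bb [0.393 0.311] [0.466 0.335]
px [441. 218.] n 692 ztop 0.092 cen (0.429, -0.325) size 34 34 ang 80 col [161. 153. 138.] bb [ 0.411 -0.343] [ 0.446 -0.308]
px [117. 228.] n 16 ztop 0.016 cen (0.406, 0.63) size 12 25 ang 1 col [ 62.  98. 202.] bb [0.4   0.618] [0.412 0.643]
px [433. 302.] n 1537 ztop 0.146 cen (0.208, -0.313) size 101 17 ang 53 col [103.  30.  22.] bb [ 0.177 -0.356] [ 0.242 -0.27 ]
px [288. 348.] n 593 ztop 0.292 cen (0.11, 0.127) size 138 48 ang 45 col [48. 47. 37.] bb [0.05  0.083] [0.144 0.193]
```

View pics/b.png

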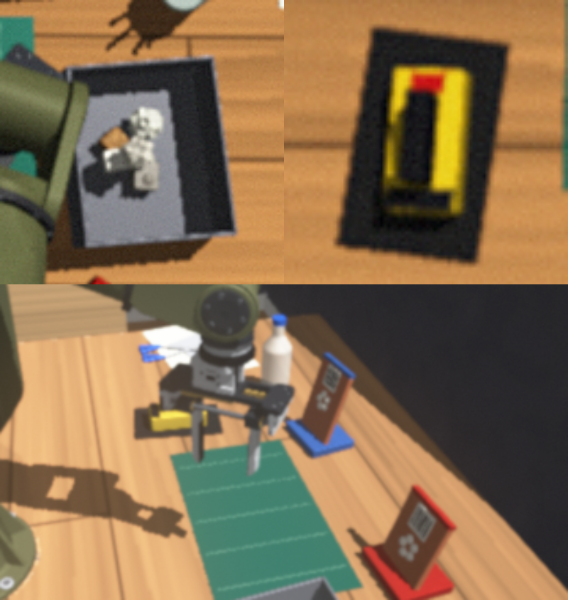

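The crops show the mat clear and the scanner standing on its pad. In the bin one paper ball sits on top of the pile, with its top at 92 mm, above the rim. I'll move it to the free side of the bin.

```bash
python3 - <<'E'
from h import *
c=dict(np.load('topB.npz'));P=world(c)
for x in np.arange(.34,.54,.015):
    r=[]
    for y in np.arange(-.24,-.44,-.015):
        m=(abs(P[...,0]-x)<.008)&(abs(P[...,1]-y)<.008)
        r.append('%3d'%(1000*P[...,2][m].max()) if m.any() else ' --')
    print('%.3f'%x,*r)
m=(P[...,2]>.062)&(abs(P[...,0]-.43)<.07)&(abs(P[...,1]+.33)<.06)
print(P[m].min(0),P[m].max(0))
go((.429,-.325,.15,1.57),'c',(.429,-.325,.076,1.57),'c',(.429,-.325,.15,1.57),'c',(.425,-.40,.15,1.57),(.425,-.40,.05,1.57))
E
```

```text
0.340   5  81   9  10  10   8   9   7  10  10   7  10  11   9
0.355   3  82   6   8  11   8  10  11  13   9  10  10  11   9
0.370  73  84   9  11  12   9   9   8   8  10  13   9  11  65
0.385  84  84  10   9  10  10  35  41  41   8  10   9  12  84
0.400  79  82  11  10  38   9  78  41  41   8   9   9  12  80
0.415  80  82   9  58  60  93  99  87  36  33   9  11  11  84
0.430  82  77  10  58  77  97 100  90  29  12   8   8   9  82
0.445  81  75  11  34  34  89  92  89   6  11  10   8   8  83
0.460  --  --   8  34  34  34  31  45  46  41  13  11   9  83
0.475  --  --   8   9  28  32  36  50  48  42   8   9   8  83
0.490  --  --   7  10   9   9  36  42  46  35   9   9   9  83
0.505  --  --  --   9   9  10   7   9   9  11   9  10   9  82
0.520  83  --  --  10   9   9   9  10   9  11  13  12   8  82
0.535  85  80  80  49   9  10   8   7   8  10  11  14   8  82
[ 0.40632371 -0.34712674  0.06683445] [ 0.44973386 -0.30676227  0.10034841]
t 23.9 p [ 0.426 -0.1    0.219] rot [ 3.139e+00 -1.000e-03  9.420e-01] grip 0.075 0.0
(0.429, -0.325, 0.15, 1.57) [-0.719  0.538  0.276] [ 0.  -0.  -0.1]
--new call
(0.429, -0.325, 0.076, 1.57) [ 0.    -0.     0.296] [0. 0. 0.]
--new call
(0.429, -0.325, 0.15, 1.57) [ 0.     0.    -0.296] [0. 0. 0.]
--new call
(0.425, -0.4, 0.15, 1.57) [-0.3   -0.016 -0.   ] [0. 0. 0.]
(0.425, -0.4, 0.05, 1.57) [-0.3   -0.016  0.4  ] [0. 0. 0.]
```

Request:
play_rows:
  motion:
    - [[-0.719,0.538,0.22,0,0,-0.1,0.6],[-0.719,0.538,0.22,0,0,-0.1,0.6],[-0.719,0.538,0.22,0,0,-0.1,0.6],[-0.719,0.538,0.22,0,0,-0.1,0.6],[-0.719,0.538,0.22,0,0,-0.1,0.6],[-0.719,0.538,0.22,0,0,-0.1,0.6],[-0.719,0.538,0.22,0,0,-0.1,0.6],[-0.719,0.538,0.22,0,0,-0.1,0.6]]

```text
time_s: 24.75
ee_pos: [0.4285, -0.3277, 0.1628]
eef_rot: [3.141, 0.0, 1.569]
force: [0.6, 0.8, -0.1]
grip_width: 0.0752
grip_force: 0.0
```

```bash
python3 - <<'E'
from h import *
go((.429,-.326,.081,1.57))
E
```

```text
t 24.8 p [ 0.429 -0.328  0.163] rot [3.141 0.    1.569] grip 0.075 0.0
(0.429, -0.326, 0.081, 1.57) [0.007 0.002 0.327] [ 0.  0. -0.]
```

Request:
play_rows:
  motion:
    - [[0.005,0,0.327,0,0,0,0.6],[0.005,0,0.327,0,0,0,0.6],[0.005,0,0.327,0,0,0,0.6],[0.005,0,0.327,0,0,0,-1],[0.005,0,0.327,0,0,0,-1],[0.005,0,0.327,0,0,0,-1],[0.005,0,0.327,0,0,0,-1],[0.005,0,0.327,0,0,0,-1],[0.005,0,0.327,0,0,0,-1]]

```text
time_s: 25.65
ee_pos: [0.4285, -0.3269, 0.0807]
eef_rot: [3.141, 0.0, 1.569]
force: [-0.3, -0.0, -0.0]
grip_width: 0.0307
grip_force: 0.0
```

Request:
play_rows:
  motion:
    - [[0,0,0,0,0,0,-1],[0,0,-0.28,0,0,0,-1],[0,0,-0.28,0,0,0,-1],[0,0,-0.28,0,0,0,-1]]

```text
time_s: 26.05
ee_pos: [0.4294, -0.3277, 0.1534]
eef_rot: [3.138, 0.003, 1.57]
force: [-0.1, 0.9, -0.6]
grip_width: 0.0009
grip_force: 0.0
```

Request:
play_rows:
  motion:
    - [[-0.28,0,0,0,0,0,-1],[-0.28,0,0,0,0,0,-1],[-0.28,0,0,0,0,0,-1],[-0.28,0,0.4,0,0,0,-1],[-0.28,0,0.4,0,0,0,-1],[-0.28,0,0.4,0,0,0,-1],[-0.28,0,0.4,0,0,0,0.5],[-0.28,0,0.4,0,0,0,0.5],[-0.28,0,0.4,0,0,0,0.5],[-0.28,0,0,0,0,0,0.5]]

```text
time_s: 27.05
ee_pos: [0.4267, -0.3951, 0.0973]
eef_rot: [-3.136, -0.006, 1.57]
force: [1.1, -0.9, -0.5]
grip_width: 0.0293
grip_force: 0.0
```

Request:
play_rows:
  motion:
    - [[0,0,0,0,0,0,0.5],[0,0,-0.25,0,0,0,0.5],[1,0,-0.25,0,0,0.08,0.5],[1,0,-0.25,0,0,0.08,0.5],[1,0,-0.25,0,0,0.08,0.5],[1,0,-0.25,0,0,0.08,0.5],[1,0,-0.25,0,0,0.08,0.5],[1,0,-0.25,0,0,0.08,0.5],[1,0,-0.25,0,0,0.08,0.5]]

```text
time_s: 27.95
ee_pos: [0.4292, -0.1463, 0.1644]
eef_rot: [3.139, -0.0, 1.069]
force: [-0.1, -0.7, -0.5]
grip_width: 0.0703
grip_force: 0.0
```

```bash
python3 - <<'E'
from h import *
c=shot('top');np.savez('topC.npz',**c)
P=world(c)
m=(abs(P[...,0]-.43)<.095)&(abs(P[...,1]+.343)<.075)
z=P[...,2][m];print(np.sort(z)[-15:])
s=c['frame'];print(((P[...,2]>.012)&(abs(P[...,0]-.5)<.13)&(abs(P[...,1]-.02)<.16)&(P[...,2]<.06)).sum())
# tiles & scanner & pad
def comp(name,m):
    n,l,st,ce=cv2.connectedComponentsWithStats(m.astype(np.uint8))
    for i in range(1,n):
        if st[i,4]>40:
            q=P[l==i];(cx,cy),(w,h),a=cv2.minAreaRect((q[:,:2]*1000).astype(np.float32))
            print(name,ce[i].round(),st[i,4],'z',np.percentile(q[:,2],[5,50,95]).round(3),(round(cx),round(cy)),round(w),round(h),round(a))
f=s.astype(int);r,g,b=f[...,0],f[...,1],f[...,2];Z=P[...,2]
reg=(P[...,0]>.55)
comp('redfoot',(r>2*g)&(r>2*b)&(r>60)&(Z<.035)&(Z>.005)&reg)
comp('redtop',(r>2*g)&(r>2*b)&(r>60)&(Z>.11)&reg)
comp('bluefoot',(b>1.6*r)&(b>1.2*g)&(b>60)&(Z<.035)&(Z>.005)&reg)
comp('bluetop',(b>1.6*r)&(b>1.2*g)&(b>60)&(Z>.14)&reg)
sc=(P[...,0]>.28)&(P[...,0]<.58)&(P[...,1]>.2)&(P[...,1]<.45)
comp('yel',(r>1.6*b)&(r>100)&(Z>.032)&(Z<.048)&sc)
comp('fin',(Z>.062)&sc)
comp('scannerall',(Z>.02)&sc)
comp('pad',(r<60)&(g<60)&(b<60)&(Z<.02)&sc)
E
```

```text
[0.05443747 0.05490532 0.0549543  0.05512313 0.05513503 0.05532277
 0.05540176 0.05560629 0.05593431 0.05596952 0.05716524 0.05786961
 0.05910534 0.05968565 0.06085799]
1
redfoot [375. 125.] 124 z [0.014 0.02  0.025] (724, -142) 24 63 79
redfoot [396. 142.] 348 z [0.01  0.019 0.024] (671, -204) 45 127 20
redtop [399. 111.] 177 z [0.14  0.145 0.15 ] (729, -195) 14 100 4
bluefoot [269. 137.] 425 z [0.014 0.02  0.024] (712, 198) 100 119 10
bluetop [257. 102.] 150 z [0.17  0.175 0.18 ] (739, 202) 13 95 9
bluetop [181. 120.] 109 z [0.181 0.19  0.194] (679, 406) 28 28 86
yel [223. 213.] 383 z [0.035 0.04  0.045] (430, 321) 119 60 1
fin [217. 218.] 221 z [0.067 0.076 0.08 ] (430, 323) 24 74 89
scannerall [219. 219.] 871 z [0.033 0.042 0.078] (430, 323) 61 120 88
pad [218. 222.] 1333 z [-0.001  0.004  0.009] (430, 330) 117 184 83
```

```bash
cat >> h.py <<'E'
def proj(c,u,v,z0):
    K=c['camera_matrix'];d=np.stack([(u-K[0,2])/K[0,0],-(v-K[1,2])/K[1,1],-np.ones_like(u,dtype=float)],-1)@c['T'][:3,:3].T
    o=c['T'][:3,3];return o+d*((z0-o[2])/d[...,2])[...,None]
def rect(name,c,m,z0):
    v,u=np.nonzero(m);q=proj(c,u.astype(float),v.astype(float),z0)
    (cx,cy),(w,h),a=cv2.minAreaRect((q[:,:2]*1000).astype(np.float32));print(name,len(u),'c',(round(cx,1),round(cy,1)),'wh',round(w),round(h),'a',round(a,1));return np.array([cx,cy])/1000
def measure(c):
    P=world(c);Z=P[...,2];f=c['frame'].astype(int);r,g,b=f[...,0],f[...,1],f[...,2];X,Y=P[...,0],P[...,1]
    red=(r>2*g)&(r>2*b)&(r>60)&(X>.55);blue=(b>1.6*r)&(b>1.2*g)&(b>60)&(X>.55)&(abs(Y-.2)<.15)
    for n,m,h in(('red',red,.135),('blue',blue,.165)):
        low=m&(Z<.035);
        try: rect(n+' foot',c,low,.02);rect(n+' top',c,m&(Z>h-.02),h)
        except Exception as e: print(n,e)
    sc=(X>.28)&(X<.58)&(Y>.2)&(Y<.45)
    try:
        rect('fin',c,(Z>.062)&(Z<.1)&sc,.076);rect('body+fin',c,(Z>.02)&(Z<.055)&sc,.04)
        rect('pad',c,(r<60)&(g<60)&(b<60)&(Z<.02)&sc,.004)
    except Exception as e: print(e)
E
python3 - <<'E'
from h import *
c=dict(np.load('topC.npz'));measure(c)
s=c['frame'];cv2.imwrite('pics/c.png',np.hstack([cv2.resize(s[165:275,400:500,::-1],(400,440)),cv2.resize(s[80:160,360:440,::-1],(400,440))]))
go((.43,.08,.165,.4),'c',(.43,.323,.15,-.02),'c',(.43,.323,.062,-.02))
E
```

```text
red foot 482 c (707.3, -196.3) wh 100 121 a 4.5
red top 202 c (720.4, -138.6) wh 597 70 a 82.0
blue foot 451 c (710.9, 198.4) wh 101 119 a 9.6
blue top 150 c (741.6, 203.5) wh 12 96 a 9.2
fin 221 c (429.4, 321.3) wh 25 73 a 87.9
body+fin 640 c (429.5, 321.1) wh 63 120 a 87.9
pad 1333 c (429.6, 330.0) wh 115 184 a 83.1
t 28.0 p [ 0.429 -0.147  0.164] rot [ 3.139 -0.     1.068] grip 0.071 0.0
(0.43, 0.08, 0.165, 0.4) [ 0.798 -0.435 -0.005] [ 0.    -0.     0.106]
--new call
(0.43, 0.323, 0.15, -0.02) [ 0.379 -0.895  0.06 ] [ 0.    -0.     0.067]
--new call
(0.43, 0.323, 0.062, -0.02) [-0.    -0.     0.352] [0. 0. 0.]
```

View pics/c.png

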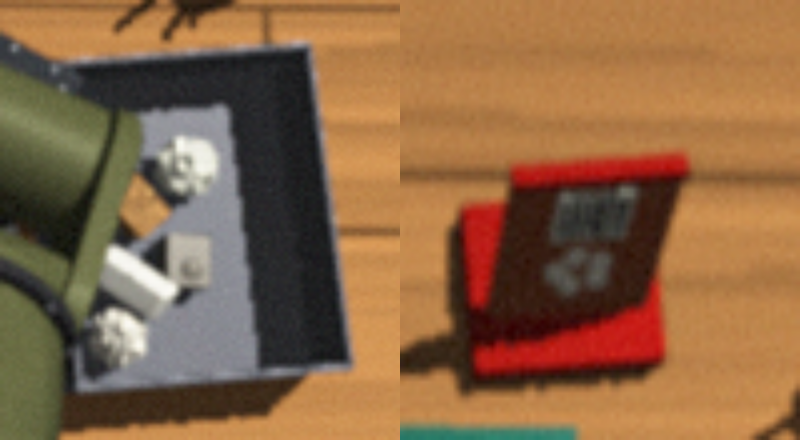

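All five scraps are lying in the bin, below the rim. The red tile is turned about 4.5° and its label is visible. The scanner is next.

Request:
play_rows:
  motion:
    - [[0.798,-0.435,0,0,0,0.106,0.5],[0.798,-0.435,0,0,0,0.106,0.5],[0.798,-0.435,0,0,0,0.106,0.5],[0.798,-0.435,0,0,0,0.106,0.5],[0.798,-0.435,0,0,0,0.106,0.5],[0.798,-0.435,0,0,0,0.106,0.5],[0.798,-0.435,0,0,0,0.106,0.5]]

```text
time_s: 28.7
ee_pos: [0.4303, 0.0809, 0.1632]
eef_rot: [3.141, -0.001, 0.401]
force: [0.7, -0.3, -0.2]
grip_width: 0.07
grip_force: 0.0
```

Request:
play_rows:
  motion:
    - [[0.379,-0.895,0.06,0,0,0.07,0.2],[0.379,-0.895,0.06,0,0,0.07,0.2],[0.379,-0.895,0.06,0,0,0.07,0.2],[0.379,-0.895,0.06,0,0,0.07,0.2],[0.379,-0.895,0.06,0,0,0.07,0.2],[0.379,-0.895,0.06,0,0,0.07,0.2],[0.379,-0.895,0.06,0,0,0.07,0.2],[0.379,-0.895,0.06,0,0,0.07,0.2],[0.379,-0.895,0.06,0,0,0.07,0.2]]

```text
time_s: 29.6
ee_pos: [0.4304, 0.3216, 0.1482]
eef_rot: [3.141, -0.0, -0.041]
force: [0.9, 0.2, 0.3]
grip_width: 0.0565
grip_force: 0.0
```

```bash
python3 - <<'E'
from h import *
print(get_obs()['qpos'].round(2))
go((.4295,.322,.062,-.037))
c=shot('top');measure(c)
E
```

```text
[ 0.57  0.35  1.64 -0.    1.15  2.19]
t 29.6 p [0.43  0.322 0.148] rot [ 3.141 -0.    -0.041] grip 0.057 0.0
(0.4295, 0.322, 0.062, -0.037) [-0.004 -0.002  0.345] [ 0.    -0.    -0.001]
red foot 493 c (717.4, -208.4) wh 120 147 a 5.4
red top 202 c (720.3, -142.9) wh 588 69 a 81.9
blue foot 455 c (710.9, 198.4) wh 101 119 a 9.4
blue top 151 c (741.6, 203.5) wh 12 96 a 9.2
fin 0 c (0.0, 0.0) wh 0 0 a 0.0
body+fin 0 c (0.0, 0.0) wh 0 0 a 0.0
pad 280 c (400.5, 340.3) wh 125 270 a 64.4
```

Request:
play_rows:
  motion:
    - [[0,0,0.345,0,0,0,0.2],[0,0,0.345,0,0,0,0.2],[0,0,0.345,0,0,0,0.2],[0,0,0.345,0,0,0,0.2],[0,0,0.345,0,0,0,-1],[0,0,0.345,0,0,0,-1],[0,0,0.345,0,0,0,-1],[0,0,0.345,0,0,0,-1],[0,0,0.345,0,0,0,-1],[0,0,0.345,0,0,0,-1]]
  grip_force: 45

```text
time_s: 30.65
ee_pos: [0.4297, 0.3232, 0.0618]
eef_rot: [3.141, -0.0, -0.039]
force: [-1.0, -2.7, 1.7]
grip_width: 0.022
grip_force: 45.0
```

Request:
play_rows:
  motion:
    - [[0,0,0,0,0,0,-1],[0,0,0,0,0,0,-1],[0,0,-0.2,0,0,0,-1],[0,0,-0.4,0,0,0,-1],[0,0,-0.6,0,0,0,-1],[0,0,-0.6,0,0,0,-1],[0,0,-0.6,0,0,0,-1],[0,0,-0.6,0,0,0,-1]]

```text
time_s: 31.45
ee_pos: [0.429, 0.323, 0.2097]
eef_rot: [3.14, 0.003, -0.039]
force: [0.5, 0.5, -2.0]
grip_width: 0.0219
grip_force: 45.0
```

```bash
python3 - <<'E'
from h import *
go()
c=shot('top');np.savez('topD.npz',**c);measure(c)
s=shot('side');np.savez('sideD.npz',**s);w=shot('wrist')
P=world(s);f=s['frame'].astype(int)
m=(f[...,0]>1.6*f[...,2])&(f[...,0]>110)&(f[...,1]>90)&(P[...,2]>.1)&(abs(P[...,1]-.32)<.1)&(P[...,0]<.6)
print(m.sum(),[np.percentile(P[m][:,i],[1,50,99]).round(3) for i in range(3)])
cv2.imwrite('pics/d.png',np.hstack([cv2.resize(s['frame'][60:260,200:400],(400,400)),cv2.resize(w['frame'],(400,400))])[:,:,::-1])
E
```

```text
t 31.4 p [0.429 0.323 0.21 ] rot [ 3.14e+00  3.00e-03 -3.90e-02] grip 0.022 44.99920964241028
red foot 489 c (718.3, -207.8) wh 120 146 a 4.5
red top 206 c (697.4, -289.8) wh 291 73 a 81.5
blue foot 459 c (710.8, 198.4) wh 101 119 a 9.6
blue top 152 c (741.6, 203.5) wh 12 96 a 9.2
fin 0 c (0.0, 0.0) wh 0 0 a 0.0
body+fin 0 c (0.0, 0.0) wh 0 0 a 0.0
pad 412 c (470.2, 290.4) wh 177 86 a 28.1
452 [array([0.367, 0.431, 0.484]), array([0.286, 0.293, 0.335]), array([0.152, 0.174, 0.189])]
```

View pics/d.png

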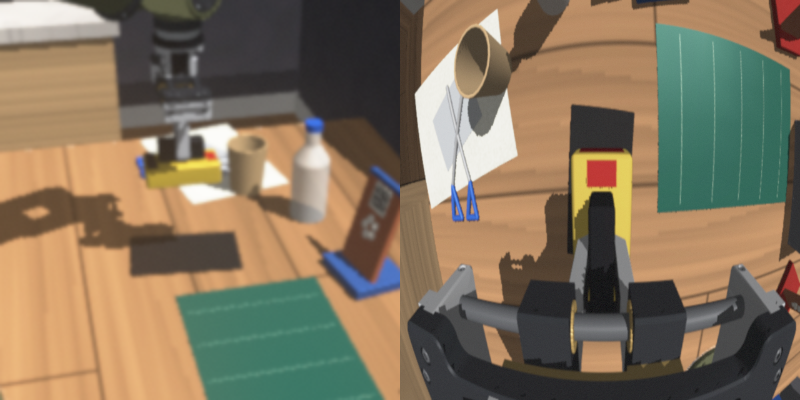

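```bash
cat >> h.py <<'E'
def big(m,k=25):
    n,l,s,_=cv2.connectedComponentsWithStats(m.astype(np.uint8));return np.isin(l,[i for i in range(1,n) if s[i,4]>=k])
def tiles(c):
    P=world(c);Z=P[...,2];f=c['frame'].astype(int);r,g,b=f[...,0],f[...,1],f[...,2];X,Y=P[...,0],P[...,1]
    for n,m,h in(('red',(r>2*g)&(r>2*b)&(r>60)&(abs(X-.72)<.09)&(abs(Y+.196)<.12),.145),('blue',(b>1.6*r)&(b>1.2*g)&(b>60)&(X>.55)&(abs(Y-.2)<.15),.175)):
        rect(n+' foot',c,big(m&(Z<.035)),.02);rect(n+' top',c,big(m&(Z>h-.02)),h-.003)
E
python3 - <<'E'
from h import *
for k in('top0','topC','topD'): tiles(dict(np.load(k+'.npz')))
go((.43,.08,.21,.02),'c',(.45,-.15,.2,.078),'c',(.5525,-.208,.155,.078))
E
```

```text
red foot 472 c (707.4, -196.3) wh 100 121 a 4.3
red top 176 c (729.5, -196.3) wh 15 101 a 5.0
blue foot 455 c (710.8, 198.4) wh 101 119 a 9.6
blue top 147 c (739.1, 202.6) wh 12 95 a 9.2
red foot 480 c (707.3, -196.3) wh 100 121 a 4.5
red top 177 c (729.4, -196.3) wh 15 101 a 4.6
blue foot 451 c (710.9, 198.4) wh 101 119 a 9.6
blue top 150 c (738.9, 202.6) wh 12 95 a 9.2
red foot 481 c (707.4, -196.0) wh 100 121 a 4.5
red top 181 c (729.5, -196.1) wh 16 101 a 5.8
blue foot 435 c (710.9, 198.2) wh 101 118 a 9.4
blue top 152 c (738.9, 202.6) wh 12 95 a 9.2
t 31.6 p [0.429 0.323 0.21 ] rot [ 3.14e+00  2.00e-03 -3.90e-02] grip 0.022 44.99923646450043
(0.43, 0.08, 0.21, 0.02) [0.041 0.972 0.002] [ 0.     0.    -0.009]
--new call
(0.45, -0.15, 0.2, 0.078) [0.062 0.921 0.04 ] [ 0.     0.    -0.009]
--new call
(0.5525, -0.208, 0.155, 0.078) [0.391 0.263 0.18 ] [0. 0. 0.]
```

Request:
play_rows:
  motion:
    - [[0.04,0.12,0,0,0,-0.009,-1],[0.04,0.26,0,0,0,-0.009,-1],[0.04,0.4,0,0,0,-0.009,-1],[0.04,0.54,0,0,0,-0.009,-1],[0.04,0.68,0,0,0,-0.009,-1],[0.04,0.82,0,0,0,-0.009,-1],[0.04,0.92,0,0,0,-0.009,-1],[0.04,0.972,0,0,0,-0.009,-1]]

```text
time_s: 32.4
ee_pos: [0.4299, 0.0786, 0.2111]
eef_rot: [3.141, 0.001, 0.016]
force: [0.8, 0.5, -2.4]
grip_width: 0.0213
grip_force: 45.0
```

Request:
play_rows:
  motion:
    - [[0.062,0.12,0.04,0,0,-0.009,-1],[0.062,0.26,0.04,0,0,-0.009,-1],[0.062,0.4,0.04,0,0,-0.009,-1],[0.062,0.54,0.04,0,0,-0.009,-1],[0.062,0.68,0.04,0,0,-0.009,-1],[0.062,0.82,0.04,0,0,-0.009,-1],[0.062,0.921,0.04,0,0,-0.009,-1],[0.062,0.921,0.04,0,0,-0.009,-1]]

```text
time_s: 33.2
ee_pos: [0.4498, -0.1517, 0.201]
eef_rot: [-3.141, 0.001, 0.072]
force: [-0.8, -0.1, -2.1]
grip_width: 0.0213
grip_force: 45.0
```

```bash
cat >> h.py <<'E'
def scan_side(s,p):
    P=world(s);f=s['frame'].astype(int)
    m=big((f[...,0]>1.5*f[...,2])&(f[...,0]>100)&(f[...,1]>80)&(P[...,2]>.06)&(abs(P[...,1]-p[1])<.06)&(abs(P[...,0]-p[0])<.09)&(P[...,2]<p[2]-.015))
    print('scanner minus tcp',m.sum(),[(np.percentile(P[m][:,i],[1,50,99])-p[i]).round(3) for i in range(3)])
E
python3 - <<'E'
from h import *
c=shot('top');tiles(c)
s=shot('side');scan_side(s,get_obs()['ee_pos'])
s=dict(np.load('sideD.npz'));scan_side(s,[.429,.323,.21])
go((.5525,-.208,.155,.080))
E
```

```text
red foot 478 c (707.4, -196.1) wh 101 121 a 4.7
red top 181 c (729.2, -196.3) wh 15 101 a 4.3
blue foot 455 c (710.7, 198.3) wh 101 119 a 9.8
blue top 146 c (739.1, 202.6) wh 12 95 a 9.6
scanner minus tcp 901 [array([-0.062, -0.002,  0.057]), array([-0.037, -0.029,  0.018]), array([-0.057, -0.031, -0.021])]
scanner minus tcp 473 [array([-0.062,  0.001,  0.055]), array([-0.037, -0.029,  0.011]), array([-0.058, -0.035, -0.021])]
t 33.3 p [ 0.45  -0.15   0.201] rot [-3.141e+00  1.000e-03  7.300e-02] grip 0.022 44.99915599822998
(0.5525, -0.208, 0.155, 0.08) [0.393 0.263 0.184] [-0.     0.    -0.001]
```

Request:
play_rows:
  motion:
    - [[0.1,0.066,0.046,0,0,-0.001,-1],[0.2,0.132,0.092,0,0,-0.001,-1],[0.3,0.2,0.14,0,0,-0.001,-1],[0.36,0.24,0.17,0,0,-0.001,-1],[0.398,0.263,0.184,0,0,-0.001,-1],[0.398,0.263,0.184,0,0,-0.001,-1],[0.398,0.263,0.184,0,0,-0.001,-1],[0.398,0.263,0.184,0,0,-0.001,-1]]

```text
time_s: 34.1
ee_pos: [0.5536, -0.2072, 0.1561]
eef_rot: [3.142, -0.0, 0.081]
force: [-0.2, 1.0, -2.8]
grip_width: 0.0217
grip_force: 45.0
```

```bash
python3 - <<'E'
from h import *
s=shot('side');scan_side(s,get_obs()['ee_pos'])
go((.555,-.208,.155,.080))
c=shot('top');tiles(c);w=shot('wrist')
cv2.imwrite('pics/e.png',np.hstack([cv2.resize(s['frame'][150:350,320:520],(400,400)),cv2.resize(w['frame'],(400,400))])[:,:,::-1])
E
```

```text
scanner minus tcp 861 [array([-0.063, -0.004,  0.058]), array([-0.035, -0.028,  0.015]), array([-0.057, -0.031, -0.021])]
t 34.1 p [ 0.554 -0.207  0.156] rot [ 3.141 -0.     0.081] grip 0.022 44.99910771846771
(0.555, -0.208, 0.155, 0.08) [0.005 0.003 0.005] [ 0. -0.  0.]
red foot 329 c (705.9, -179.1) wh 100 87 a 4.2
red top 174 c (729.4, -196.4) wh 15 100 a 5.2
blue foot 460 c (710.7, 198.4) wh 101 119 a 9.4
blue top 151 c (738.9, 202.6) wh 12 95 a 9.2
```

View pics/e.png

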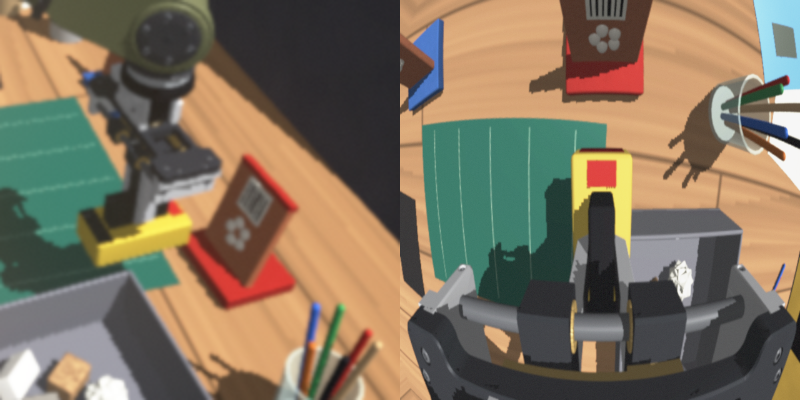

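The nose points at the red label: the scanner is at x≈602 and the label at x≈603 in the wrist half. The window height also matches. Holding now.

Request:
play_rows:
  motion:
    - [[0,0,0,0,0,0,-1],[0,0,0,0,0,0,-1],[0,0,0,0,0,0,-1],[0,0,0,0,0,0,-1],[0,0,0,0,0,0,-1],[0,0,0,0,0,0,-1],[0,0,0,0,0,0,-1],[0,0,0,0,0,0,-1],[0,0,0,0,0,0,-1],[0,0,0,0,0,0,-1]]

```text
time_s: 35.25
ee_pos: [0.5538, -0.208, 0.1557]
eef_rot: [-3.142, 0.0, 0.08]
force: [0.3, 0.2, -2.2]
grip_width: 0.0216
grip_force: 45.0
```

Request:
play_rows:
  motion:
    - [[0,0,0,0,0,0,-1],[0,0,0,0,0,0,-1],[0,0,0,0,0,0,-1],[0,0,0,0,0,0,-1],[0,0,0,0,0,0,-1],[0,0,0,0,0,0,-1],[0,0,0,0,0,0,-1],[0,0,0,0,0,0,-1],[0,0,0,0,0,0,-1],[0,0,0,0,0,0,-1]]

```text
time_s: 36.25
ee_pos: [0.5538, -0.208, 0.1557]
eef_rot: [-3.142, 0.0, 0.08]
force: [-0.2, -0.5, -3.5]
grip_width: 0.0218
grip_force: 45.0
```

Request:
play_rows:
  motion:
    - [[0,0,0,0,0,0,-1],[0,0,0,0,0,0,-1],[0,0,0,0,0,0,-1],[0,0,0,0,0,0,-1],[0,0,0,0,0,0,-1],[0,0,0,0,0,0,-1],[0,0,0,0,0,0,-1],[0,0,0,0,0,0,-1],[0,0,0,0,0,0,-1],[0,0,0,0,0,0,-1]]

```text
time_s: 37.25
ee_pos: [0.5538, -0.208, 0.1557]
eef_rot: [-3.142, 0.0, 0.08]
force: [-0.4, 0.0, -3.0]
grip_width: 0.0215
grip_force: 45.0
```

Request:
play_rows:
  motion:
    - [[0,0,0,0,0,0,-1],[0,0,0,0,0,0,-1],[0,0,0,0,0,0,-1],[0,0,0,0,0,0,-1],[0,0,0,0,0,0,-1],[0,0,0,0,0,0,-1],[0,0,0,0,0,0,-1],[0,0,0,0,0,0,-1],[0,0,0,0,0,0,-1],[0,0,0,0,0,0,-1]]

```text
time_s: 38.25
ee_pos: [0.5539, -0.208, 0.1557]
eef_rot: [-3.142, -0.0, 0.08]
force: [-0.2, -0.1, -2.6]
grip_width: 0.0217
grip_force: 45.0
```

```bash
python3 - <<'E'
from h import *
s=shot('side');scan_side(s,get_obs()['ee_pos'])
c=shot('top');tiles(c)
f=np.array([.711,.198]);a=np.radians(9.5);d=np.array([np.cos(a),np.sin(a)])
t=f+(.013-.10-.06+.002)*d;print(t)
go((.47,-.17,.2,.08),(.47,-.02,.2,.12),'c',(.50,.10,.2,.166),'c',(*t,.145-.018+.058,.166))
E
```

```text
scanner minus tcp 860 [array([-0.062, -0.005,  0.058]), array([-0.036, -0.028,  0.015]), array([-0.057, -0.031, -0.021])]
red foot 330 c (706.0, -179.1) wh 100 87 a 4.2
red top 178 c (729.4, -196.3) wh 15 101 a 4.9
blue foot 463 c (710.7, 198.4) wh 101 119 a 9.4
blue top 149 c (739.1, 202.6) wh 12 95 a 9.2
[0.56798859 0.1740681 ]
t 38.4 p [ 0.554 -0.208  0.156] rot [-3.142  0.     0.081] grip 0.022 44.99917924404144
(0.47, -0.17, 0.2, 0.08) [-0.322 -0.178 -0.177] [-0.  0.  0.]
(0.47, -0.02, 0.2, 0.12) [-0.274 -0.776 -0.177] [-0.     0.    -0.006]
--new call
(0.5, 0.1, 0.2, 0.166) [ 0.177 -0.462 -0.   ] [ 0.     0.    -0.007]
--new call
(np.float64(0.5679885877771014), np.float64(0.17406809715020174), 0.185, 0.166) [ 0.317 -0.247  0.06 ] [0. 0. 0.]
```

Request:
play_rows:
  motion:
    - [[-0.1,-0.06,-0.06,0,0,0,-1],[-0.22,-0.12,-0.12,0,0,0,-1],[-0.322,-0.178,-0.177,0,0,0,-1],[-0.31,-0.32,-0.177,0,0,-0.006,-1],[-0.3,-0.46,-0.177,0,0,-0.006,-1],[-0.28,-0.6,-0.177,0,0,-0.006,-1],[-0.274,-0.72,-0.177,0,0,-0.006,-1],[-0.274,-0.776,-0.177,0,0,-0.006,-1]]

```text
time_s: 39.15
ee_pos: [0.4698, -0.0182, 0.2002]
eef_rot: [-3.141, -0.0, 0.12]
force: [-0.2, -0.4, -2.3]
grip_width: 0.0216
grip_force: 45.0
```

Request:
play_rows:
  motion:
    - [[0.04,-0.12,0,0,0,-0.007,-1],[0.08,-0.24,0,0,0,-0.007,-1],[0.13,-0.36,0,0,0,-0.007,-1],[0.177,-0.462,0,0,0,-0.007,-1],[0.177,-0.462,0,0,0,-0.007,-1],[0.177,-0.462,0,0,0,-0.007,-1]]

```text
time_s: 39.75
ee_pos: [0.5003, 0.0996, 0.1997]
eef_rot: [3.141, 0.0, 0.163]
force: [0.2, 0.5, -2.9]
grip_width: 0.0213
grip_force: 45.0
```

```bash
python3 - <<'E'
from h import *
c=shot('top');tiles(c)
go((.568,.174,.185,.166))
E
```

```text
red foot 478 c (707.4, -196.0) wh 101 121 a 4.9
red top 180 c (729.2, -196.3) wh 16 100 a 3.7
blue foot 433 c (711.0, 198.2) wh 101 118 a 9.4
blue top 151 c (738.9, 202.6) wh 12 95 a 9.2
t 39.8 p [0.5   0.099 0.2  ] rot [3.141 0.    0.162] grip 0.022 44.99915599822998
(0.568, 0.174, 0.185, 0.166) [ 0.316 -0.252  0.059] [ 0.     0.    -0.001]
```

Request:
play_rows:
  motion:
    - [[0.1,-0.08,0.02,0,0,0,-1],[0.2,-0.16,0.04,0,0,0,-1],[0.28,-0.22,0.055,0,0,0,-1],[0.316,-0.252,0.06,0,0,-0.001,-1],[0.316,-0.252,0.06,0,0,-0.001,-1],[0.316,-0.252,0.06,0,0,-0.001,-1],[0.316,-0.252,0.06,0,0,-0.001,-1]]

```text
time_s: 40.5
ee_pos: [0.5678, 0.1738, 0.1854]
eef_rot: [3.142, -0.0, 0.168]
force: [-0.1, -0.2, -2.6]
grip_width: 0.0219
grip_force: 45.0
```

```bash
python3 - <<'E'
from h import *
s=shot('side');scan_side(s,get_obs()['ee_pos'])
go((.568,.174,.185,.166))
c=shot('top');tiles(c);w=shot('wrist')
cv2.imwrite('pics/f.png',np.hstack([cv2.resize(s['frame'][80:280,240:440],(400,400)),cv2.resize(w['frame'],(400,400))])[:,:,::-1])
E
```

```text
scanner minus tcp 555 [array([-0.064, -0.004,  0.059]), array([-0.043, -0.027,  0.016]), array([-0.059, -0.035, -0.02 ])]
t 40.5 p [0.568 0.174 0.185] rot [ 3.142 -0.     0.168] grip 0.022 44.99910593032837
(0.568, 0.174, 0.185, 0.166) [ 0.001 -0.     0.002] [ 0. -0.  0.]
red foot 483 c (707.2, -196.3) wh 101 121 a 4.5
red top 179 c (729.2, -196.3) wh 16 100 a 3.9
blue foot 65 c (735.7, 147.3) wh 69 10 a 10.1
blue top 151 c (738.9, 202.6) wh 12 95 a 9.2
```

View pics/f.png

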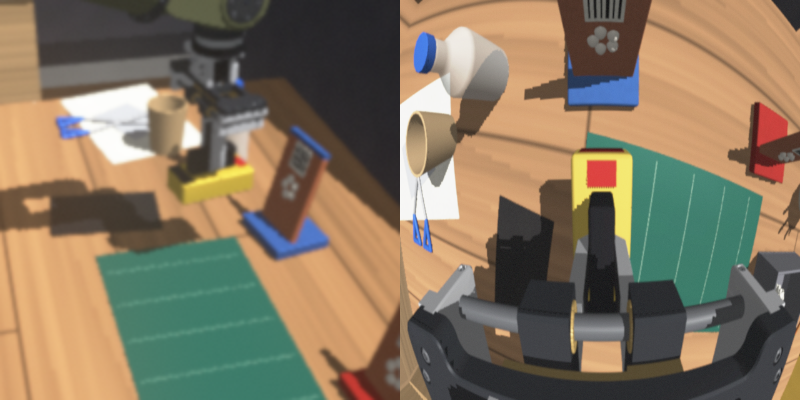

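The scanner faces the blue label squarely: the label and nose both sit at x≈603 in the wrist half. Holding.

Request:
play_rows:
  motion:
    - [[0,0,0,0,0,0,-1],[0,0,0,0,0,0,-1],[0,0,0,0,0,0,-1],[0,0,0,0,0,0,-1],[0,0,0,0,0,0,-1],[0,0,0,0,0,0,-1],[0,0,0,0,0,0,-1],[0,0,0,0,0,0,-1],[0,0,0,0,0,0,-1],[0,0,0,0,0,0,-1]]

```text
time_s: 41.65
ee_pos: [0.5681, 0.1747, 0.1849]
eef_rot: [3.142, 0.0, 0.168]
force: [1.0, -0.4, -2.6]
grip_width: 0.0216
grip_force: 45.0
```

Request:
play_rows:
  motion:
    - [[0,0,0,0,0,0,-1],[0,0,0,0,0,0,-1],[0,0,0,0,0,0,-1],[0,0,0,0,0,0,-1],[0,0,0,0,0,0,-1],[0,0,0,0,0,0,-1],[0,0,0,0,0,0,-1],[0,0,0,0,0,0,-1],[0,0,0,0,0,0,-1],[0,0,0,0,0,0,-1]]

```text
time_s: 42.65
ee_pos: [0.5681, 0.1747, 0.1849]
eef_rot: [3.142, 0.0, 0.168]
force: [-0.7, 0.1, -1.4]
grip_width: 0.0216
grip_force: 45.0
```

Request:
play_rows:
  motion:
    - [[0,0,0,0,0,0,-1],[0,0,0,0,0,0,-1],[0,0,0,0,0,0,-1],[0,0,0,0,0,0,-1],[0,0,0,0,0,0,-1],[0,0,0,0,0,0,-1],[0,0,0,0,0,0,-1],[0,0,0,0,0,0,-1],[0,0,0,0,0,0,-1],[0,0,0,0,0,0,-1]]

```text
time_s: 43.65
ee_pos: [0.5681, 0.1747, 0.185]
eef_rot: [-3.142, -0.0, 0.168]
force: [0.1, -0.2, -2.5]
grip_width: 0.0215
grip_force: 45.0
```

Request:
play_rows:
  motion:
    - [[0,0,0,0,0,0,-1],[0,0,0,0,0,0,-1],[0,0,0,0,0,0,-1],[0,0,0,0,0,0,-1],[0,0,0,0,0,0,-1],[0,0,0,0,0,0,-1],[0,0,0,0,0,0,-1],[0,0,0,0,0,0,-1],[0,0,0,0,0,0,-1],[0,0,0,0,0,0,-1]]

```text
time_s: 44.65
ee_pos: [0.5681, 0.1747, 0.1849]
eef_rot: [-3.142, 0.0, 0.168]
force: [0.5, -0.1, -2.1]
grip_width: 0.0222
grip_force: 45.0
```

```bash
python3 - <<'E'
from h import *
s=shot('side');scan_side(s,get_obs()['ee_pos'])
# pad from side
P=world(s);f=s['frame'].astype(int);m=big((f.max(-1)<60)&(P[...,2]<.02)&(P[...,2]>-.02)&(abs(P[...,0]-.43)<.13)&(abs(P[...,1]-.33)<.1),200)
rect('pad side',s,m,.004)
c=shot('top');P=world(c);f=c['frame'].astype(int);m=big((f.max(-1)<62)&(P[...,2]<.02)&(abs(P[...,0]-.43)<.13)&(abs(P[...,1]-.33)<.1),200)
rect('pad top',c,m,.004)
go((.45,.174,.2,.1),(.432,.33,.12,-.12),'c',(.432,.33,.12,-.12),'c',(.432,.33,.064,-.12))
E
```

```text
scanner minus tcp 553 [array([-0.064, -0.004,  0.059]), array([-0.041, -0.027,  0.014]), array([-0.059, -0.036, -0.021])]
pad side 0 c (0.0, 0.0) wh 0 0 a 0.0
pad top 2156 c (423.2, 346.0) wh 205 123 a 2.7
t 44.8 p [0.568 0.175 0.185] rot [3.142 0.    0.168] grip 0.022 44.99917387962341
(0.45, 0.174, 0.2, 0.1) [-0.466 -0.076 -0.06 ] [0.    0.    0.011]
(0.432, 0.33, 0.12, -0.12) [-0.432 -0.704  0.26 ] [0.    0.    0.046]
--new call
(0.432, 0.33, 0.12, -0.12) [0. 0. 0.] [0. 0. 0.]
--new call
(0.432, 0.33, 0.064, -0.12) [ 0.    -0.     0.224] [0. 0. 0.]
```

Request:
play_rows:
  motion:
    - [[-0.12,-0.02,-0.02,0,0,0.003,-1],[-0.26,-0.04,-0.04,0,0,0.006,-1],[-0.4,-0.06,-0.06,0,0,0.011,-1],[-0.46,-0.18,-0.06,0,0,0.02,-1],[-0.45,-0.34,0,0,0,0.03,-1],[-0.44,-0.5,0.08,0,0,0.04,-1],[-0.432,-0.64,0.18,0,0,0.046,-1],[-0.432,-0.704,0.26,0,0,0.046,-1],[-0.432,-0.704,0.26,0,0,0.046,-1],[-0.432,-0.704,0.26,0,0,0.046,-1]]

```text
time_s: 45.75
ee_pos: [0.4322, 0.3299, 0.1202]
eef_rot: [3.141, 0.0, -0.12]
force: [0.3, -0.1, -1.8]
grip_width: 0.0218
grip_force: 45.0
```

```bash
python3 - <<'E'
from h import *
c=dict(np.load('topB.npz'))
q=proj(c,np.array([205.6,242.8,234.6,195.8]),np.array([187.9,192.7,253.8,248.2]),.004);print(q.round(3),q.mean(0))
s=shot('side');scan_side(s,get_obs()['ee_pos'])
P=world(s);m=(s['frame'].max(-1)<70)&(abs(P[...,2])<.02)&(abs(P[...,0]-.43)<.14)&(abs(P[...,1]-.33)<.12)
m=big(m,150);print(m.sum())
if m.any(): rect('pad',s,m,.004)
print(get_obs()['qpos'].round(2))
go((.432,.33,.064,-.12))
w=shot('wrist')
cv2.imwrite('pics/g.png',np.hstack([cv2.resize(s['frame'][80:240,200:400],(400,320)),cv2.resize(w['frame'],(400,320))])[:,:,::-1])
E
```

```text
[[0.528 0.374 0.004]
 [0.514 0.261 0.004]
 [0.329 0.279 0.004]
 [0.345 0.396 0.004]] [0.42880153 0.32748813 0.004     ]
scanner minus tcp 455 [array([-0.063,  0.002,  0.055]), array([-0.039, -0.028,  0.014]), array([-0.06 , -0.035, -0.019])]
271
pad 271 c (402.2, 352.5) wh 55 122 a 85.2
[ 0.58  0.39  1.65 -0.    1.1   2.28]
t 45.8 p [0.433 0.33  0.121] rot [-3.141e+00 -1.000e-03 -1.210e-01] grip 0.022 44.999152421951294
(0.432, 0.33, 0.064, -0.12) [-0.003 -0.001  0.228] [-0. -0. -0.]
```

View pics/g.png

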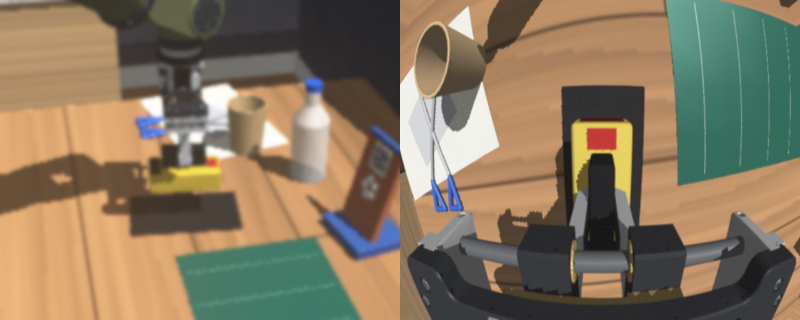

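The scanner sits centred above the pad and aligned with it: pad edges at x=562 and 645, scanner at x≈602. Lowering slowly.

Request:
play_rows:
  motion:
    - [[-0.005,0.002,0.08,0,0,0,-1],[-0.005,0.002,0.14,0,0,0,-1],[-0.005,0.002,0.19,0,0,0,-1],[-0.005,0.002,0.215,0,0,0,-1],[-0.005,0.002,0.225,0,0,0,-1],[-0.005,0.002,0.23,0,0,0,-1],[-0.005,0.002,0.232,0,0,0,-1],[-0.005,0.002,0.232,0,0,0,-1]]

```text
time_s: 46.65
ee_pos: [0.431, 0.3299, 0.0624]
eef_rot: [-3.141, -0.001, -0.121]
force: [-0.3, 0.3, -2.4]
grip_width: 0.022
grip_force: 45.0
```

Request:
play_rows:
  motion:
    - [[0,0,0,0,0,0,0.1],[0,0,0,0,0,0,0.1],[0,0,0,0,0,0,0.1],[0,0,0,0,0,0,0.1],[0,0,-0.2,0,0,0,0.1],[0,0,-0.4,0,0,0,0.1],[0,0,-0.6,0,0,0,0.1],[-0.4,0.4,-0.6,0,0,0,0.1],[-0.4,0.9,-0.6,0,0,0,0.1],[-0.4,0.9,-0.6,0,0,0,0.1]]

```text
time_s: 47.65
ee_pos: [0.3468, 0.2078, 0.212]
eef_rot: [-3.141, -0.001, -0.119]
force: [2.0, -0.8, 0.6]
grip_width: 0.0519
grip_force: 0.0
```

Request:
play_rows:
  motion:
    - [[0,0.8,0,0,0,0,0.1],[0,0.8,0,0,0,0,0.1],[0,0.8,0,0,0,0,0.1],[0,0.8,0,0,0,0,0.1],[0,0.8,0,0,0,0,0.1],[0,0.8,0,0,0,0,0.1]]

```text
time_s: 48.25
ee_pos: [0.324, 0.0095, 0.2122]
eef_rot: [-3.141, -0.001, -0.124]
force: [0.4, 0.1, 0.3]
grip_width: 0.0519
grip_force: 0.0
```

```bash
python3 - <<'E'
from h import *
go()
c=shot('top','top9.png');measure(c);tiles(c)
blobs(c,.05,.64,-.7,.7)
E
```

```text
t 48.2 p [0.324 0.009 0.212] rot [-3.141e+00 -1.000e-03 -1.240e-01] grip 0.052 0.0
red foot 483 c (718.1, -208.1) wh 120 146 a 4.7
red top 203 c (720.7, -102.9) wh 666 74 a 83.2
blue foot 455 c (710.7, 198.3) wh 101 119 a 9.6
blue top 149 c (741.8, 203.5) wh 12 96 a 9.5
fin 221 c (431.1, 330.7) wh 25 75 a 83.0
body+fin 631 c (431.5, 330.3) wh 63 120 a 83.3
pad 1338 c (429.4, 330.1) wh 115 185 a 83.1
red foot 477 c (707.1, -196.3) wh 100 122 a 3.8
red top 177 c (729.4, -196.4) wh 15 100 a 4.9
blue foot 455 c (710.7, 198.3) wh 101 119 a 9.6
blue top 149 c (739.1, 202.6) wh 12 95 a 9.5
px [146. 161.] n 687 ztop 0.102 cen (0.593, 0.532) size 78 79 ang 67 col [119.  98.  66.] bb [0.554 0.492] [0.633 0.571]
px [470. 150.] n 47 ztop 0.093 cen (0.639, -0.42) size 16 3 ang 89 col [162. 171. 160.] bb [ 0.637 -0.428] [ 0.64  -0.413]
px [449. 214.] n 1811 ztop 0.082 cen (0.434, -0.343) size 241 201 ang 5 col [57. 56. 57.] bb [ 0.306 -0.453] [ 0.56  -0.234]
px [216. 218.] n 888 ztop 0.078 cen (0.432, 0.333) size 23 74 ang 84 col [123.  98.  22.] bb [0.396 0.319] [0.468 0.347]
px [446. 206.] n 180 ztop 0.047 cen (0.474, -0.354) size 37 31 ang 18 col [180. 180. 169.] bb [ 0.455 -0.371] [ 0.493 -0.338]
px [433. 216.] n 181 ztop 0.035 cen (0.446, -0.314) size 43 32 ang 43 col [160. 120.  76.] bb [ 0.422 -0.337] [ 0.471 -0.29 ]
px [436. 237.] n 553 ztop 0.052 cen (0.368, -0.312) size 39 62 ang 85 col [169. 166. 156.] bb [ 0.339 -0.333] [ 0.4  -0.29]
px [433. 302.] n 1543 ztop 0.146 cen (0.209, -0.314) size 100 16 ang 54 col [102.  29.  22.] bb [ 0.177 -0.357] [ 0.242 -0.271]
px [261. 357.] n 688 ztop 0.296 cen (0.074, 0.168) size 105 8 ang 84 col [35. 33. 21.] bb [0.065 0.116] [0.079 0.221]
px [369. 366.] n 143 ztop 0.257 cen (0.054, -0.091) size 43 8 ang 89 col [69. 61. 43.] bb [ 0.05  -0.113] [ 0.058 -0.069]
```

View pics/top9.png

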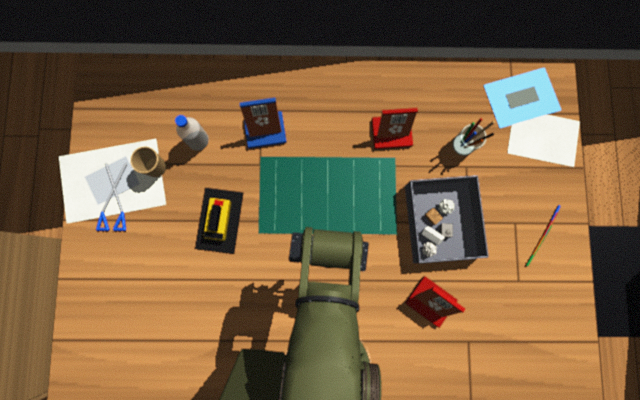

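The final view shows the scanner centred on its pad (within 2 mm, aligned), all five scraps in the bin, and the tiles and bystanders unmoved. Handing in.

```bash
python3 -c "
from station import workorder
print(workorder.hand_in())"
```

```text
the job is handed in; nothing more can be done
None
```

I handed the job in at about 48 s of the 210 s: all five scraps on the table are in the bin, I held the scanner on the red and then the blue label for 4 s each (no yellow piece was there), and it is back flat on its foot within about 2 mm of the pad's middle, with the clay pieces and bystanders unmoved in the last picture.

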